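# Tag the finished cups and set them out on the riser

## Robot

A 7-joint arm with a two-finger parallel gripper is mounted at the origin on the work surface. World frame = base frame: x ahead of the robot, y to its left, z up, the work surface at z = 0. Lengths are in m, angles in rad, forces in N, time in s.
With the tool pointing down it reaches from about 0.425 to 0.925 m from the base axis. Payload 6.8 kg.
Tool frame: the origin (TCP) lies on the centre line of the jaws, within the pads' length; the fingertips stand 22 mm ahead of it and the grasp point (between the pads) lies 3 mm ahead of it; y points along the fingers, x is the direction in which the jaws open and shut, and the axes are right-handed (so a half turn about y gives the same grasp; the last joint's range is limited). The gripper opens to 85 mm and grips with 20 to 120 N. Pads are 22 mm wide; open, the fingers measure 114 mm over their backs; the gripper's body (76 mm by 85 mm) begins 54 mm behind the grasp point. The pads swing forward as they close: fully open they stand 13 mm farther back than shut.
Start: joints at [1.013, 0.477, 0.022, 1.555, -0.011, 1.109, -0.083], TCP at [0.293, -0.608, 0.222] pointing down, gripper open.
Joint ranges: [-2.96, 2.96], [-0.34, 2.1], [-1.41, 1.46], [0.24, 2.44], [-1.37, 4.51], [0.17, 1.92], [-2.96, 2.96]. Speed limits (rad/s): [2.39, 2.39, 3.14, 3.14, 3.14, 3.14, 3.14].

## Interface

Orientations are given as a rotation vector (axis times angle).
In Python, from rig import env gives the robot as it stands.
- The arm moves only by the tool servo_tool, never from a script. Its argument "motion" is a list of rows, each an object of numbers: "x", "y", "z": the shift along the tool's x, y, z in mm; "yaw": the turn about the tool's y in degrees; "hand": the opening, from 0 (shut) to 1 (fully open). In form: [{"x": .., "y": .., "z": .., "yaw": .., "hand": ..}, ...]. A call has exactly 5 rows; each row is the pose to reach, as a shift and turn from the pose commanded when the call began, along the tool's axes at that moment; what a row does not reach only later rows make up. A row lasts 1/8 s, in which the tool goes at most 62.5 mm and 10.7 degrees, less where a joint would pass 70% of its speed; a pose out of reach is approached as far as the arm can. A call with a gripper value outside its range is refused whole. The fingers move at their own pace and stop on an object; "force" is the grip in N (left out, the last holds). Time passes only in rows, so rows that repeat a pose let the fingers close, or fill a call up. It gives the time, the measured TCP pose, the force and the opening at its end, in the units of the state.
- env.state(): the state, without advancing time (a new reading comes with each control period).
- env.get_image(name): name is "scene" or "top"; returns the picture (420x560x3 uint8, red, green, blue); there is no depth.
- env.camera_info(name): a dict with "camera_matrix" (3x3 intrinsics, pixels), "world_to_cam" (4x4, takes a point from world to camera coordinates). Camera axes: x right, y down, z forward; pixel columns grow to the right and rows downward; lengths in m; the calibration is good to about 2 mm. A picture is of the moment at which its call begins. camera_info takes no time and is no camera call.
- env.job_done(): hands the job in, once; it reports no verdict.
The state is a dict: "time": time; "qpos": joint angles; "dq": joint speeds; "joint_torque": joint torques, N m; "eef_pos": TCP position; "orientation": TCP orientation; "wrist_force": force on the tool from outside, world axes, zero at the start; "ft_torque": the same for the moment, N m; "gripper_width": finger opening in m.
Only numpy, scipy, OpenCV 4.12 (cv2) and the standard library are available. Lean on these libraries where they do the work, as an engineer would, in place of code of your own. Each camera call takes 0.05 s, during which the arm holds its last target. There are 200 camera calls.

## Task

Get the finished cups ready for sale, however many there are. Using the snap pliers, never the bare gripper, press the open tag on each cup's handle until it clicks and stays shut; do not touch a cup with the gripper while its tag is open, or the tag drops off. Lay the pliers back flat across the kiln post, set every cup down upright on the wooden riser, not dropped, with its foot fully on the board, and do not push the crock, the bowls or the sponge aside.

Things in the scene. Friction and masses are not known exactly. Their poses are not given: they have to be found in the camera images.
- cup1: handled stoneware cup, 60 mm diameter, 70 mm tall, foot 58 mm diameter, weighted low, 0.2 to 0.3 kg; may be absent. Origin under its centre, z up, +x along the handle, which reaches to x = 55 mm at heights 12 to 65 mm. On it sits a stiff brown tag: two upright leaves 3 mm thick, heights 29 to 51 mm (black lip to 55 mm), out to x = 82 mm; fixed leaf on the +y side, hinged leaf on the -y side; snap button at x = 74 mm, height 40 mm
- cup1_cap (a point): middle of the outer face of the snap button (12 mm disc, 1.5 mm proud) on the hinged leaf of cup1's tag, 18 mm from the leaf's hinge; tag shut: (74, -4.5, 40) mm in the cup's frame. Its backing disc on the fixed leaf has its outer face at (74, 4.5, 40) mm
- tag1 (a joint): opening angle of the hinged leaf of cup1's tag (upright hinge at cup x = 56, y = 0 mm), rad: about 0.36 = swung open to -y (light spring), 0 to 0.05 = snapped shut. About 8 N on the button presses it home; fully at 0 a sprung black lip (at the top of the leaves' outer ends) clicks down over the leaf and holds it; let go before that, it springs open again
- cup2: cup exactly like cup1 (60 mm diameter, 70 mm tall, origin under its centre, handle and tag along its own +x). May be absent.
- cup2_cap (a point): middle of the outer face of the snap button (12 mm disc, 1.5 mm proud) on the hinged leaf of cup2's tag, 18 mm from the leaf's hinge; tag shut: (74, -4.5, 40) mm in the cup's frame. Its backing disc on the fixed leaf has its outer face at (74, 4.5, 40) mm
- tag2 (a joint): opening angle of the hinged leaf of cup2's tag (upright hinge at cup x = 56, y = 0 mm), rad: about 0.36 = swung open to -y (light spring), 0 to 0.05 = snapped shut. About 8 N on the button presses it home; fully at 0 a sprung black lip (at the top of the leaves' outer ends) clicks down over the leaf and holds it; let go before that, it springs open again
- cup3: cup exactly like cup1 (60 mm diameter, 70 mm tall, origin under its centre, handle and tag along its own +x). May be absent.
- cup3_cap (a point): middle of the outer face of the snap button (12 mm disc, 1.5 mm proud) on the hinged leaf of cup3's tag, 18 mm from the leaf's hinge; tag shut: (74, -4.5, 40) mm in the cup's frame. Its backing disc on the fixed leaf has its outer face at (74, 4.5, 40) mm
- tag3 (a joint): opening angle of the hinged leaf of cup3's tag (upright hinge at cup x = 56, y = 0 mm), rad: about 0.36 = swung open to -y (light spring), 0 to 0.05 = snapped shut. About 8 N on the button presses it home; fully at 0 a sprung black lip (at the top of the leaves' outer ends) clicks down over the leaf and holds it; let go before that, it springs open again
- cup4: cup exactly like cup1 (60 mm diameter, 70 mm tall, origin under its centre, handle and tag along its own +x). May be absent.
- cup4_cap (a point): middle of the outer face of the snap button (12 mm disc, 1.5 mm proud) on the hinged leaf of cup4's tag, 18 mm from the leaf's hinge; tag shut: (74, -4.5, 40) mm in the cup's frame. Its backing disc on the fixed leaf has its outer face at (74, 4.5, 40) mm
- tag4 (a joint): opening angle of the hinged leaf of cup4's tag (upright hinge at cup x = 56, y = 0 mm), rad: about 0.36 = swung open to -y (light spring), 0 to 0.05 = snapped shut. About 8 N on the button presses it home; fully at 0 a sprung black lip (at the top of the leaves' outer ends) clicks down over the leaf and holds it; let go before that, it springs open again
- pliers: one arm (with die_a, grip_a) of hinged snap pliers: steel jaws, black handles, 148 mm long, 18 mm thick, 0.16 kg, lying flat. Origin on the underside under the pivot, z up, +x to the jaw end; the pliers' midline is x turned clockwise (from above) by half the hinge angle. Jaws reach 42 mm ahead of the pivot, handles 106 mm behind; they balance 42 mm behind it
- pliers_hinge (a joint): angle between the arms, rad: 0.5 = open, at rest (spring), 0 = closed. Squeezing the handles closes it: about 14 N at the grip points starts it, 20 to 25 N closes it on a tag. Span over the grip points about 32 mm + 54 mm x angle (59 at rest, 55 at 0.42); gap of the dies about 6 mm + 34 mm x angle (20 at 0.42; 9 on a shut tag). Handle faces are parallel at 0.4
- die_a (a point): face of the round 10 mm die on one jaw, 34 mm ahead of the pivot, 9 mm above the underside; jaws 12 mm tall
- die_b (a point): face of the die on the other jaw
- grip_a (a point): outer face of one handle at the place to hold it, 55 mm behind the pivot, 9 mm above the underside (handle 18 mm tall, 9 mm thick); hold the pliers across grip_a and grip_b
- grip_b (a point): the same on the other handle
- post_top (a point): centre of the top face, 45 mm above the table, of a fixed square kiln post lying on the table as tool rest: 45 x 90 x 45 mm (x, y, z); axes as the post's. At the start the pliers lie across it along its x, jaws towards the robot, balance point about over its middle: the near part of the grip is over the post, so grip with the fingertips no lower than its top
- riser: low wooden display riser, fixed: a board 120 mm deep (its x), 420 mm long (its y), 18 mm thick, on two end panels; origin on the table under its centre
- riser_top (a point): centre of the riser's top face, 100 mm above the table; axes as the riser's (y along its length)
- crock: clay crock with modelling tools, 88 mm diameter, 85 mm tall (tools to 150 mm), loose; bystander; origin under its centre
- bowls: two stacked bowls, 124 mm diameter, 70 mm tall, loose; bystander; origin under its centre
- sponge: round yellow throwing sponge, 110 mm diameter, 34 mm tall, loose; bystander; origin under its centre

How it is judged:
On the way:
1. every tag is snapped shut (value of joint each of tag1, tag2, tag3, tag4 below 0.06 rad), for 0.2 s.
At the end, for the whole second after the job is handed in: every tag is shut (0.06 rad); every cup stands upright, at rest, on the riser top, whole foot on the board (centre within 32 mm of its middle line, 182 mm of its middle along it); the pliers lie flat, at rest, on the post (height within 6 mm, pivot within 70 mm of its centre) (all of step 1 and x of cup1 in the frame of riser_top between -0.032 and 0.032 m and y of cup1 in the frame of riser_top between -0.182 and 0.182 m and z of cup1 in the frame of riser_top between -0.006 and 0.006 m and angle between each of cup1, cup2, cup3, cup4, pliers's own z axis and vertical below 0.08 rad and linear speed of each of cup1, cup2, cup3, cup4, pliers below 0.02 m/s and x of cup2 in the frame of riser_top between -0.032 and 0.032 m and y of cup2 in the frame of riser_top between -0.182 and 0.182 m and z of cup2 in the frame of riser_top between -0.006 and 0.006 m and x of cup3 in the frame of riser_top between -0.032 and 0.032 m and y of cup3 in the frame of riser_top between -0.182 and 0.182 m and z of cup3 in the frame of riser_top between -0.006 and 0.006 m and x of cup4 in the frame of riser_top between -0.032 and 0.032 m and y of cup4 in the frame of riser_top between -0.182 and 0.182 m and z of cup4 in the frame of riser_top between -0.006 and 0.006 m and z of pliers in the frame of post_top between -0.006 and 0.006 m and horizontal distance between pliers and post_top below 0.07 m); the robot touches nothing.
It fails at once if the gripper touches a cup whose tag is still open ((value of joint tag1 above 0.1 rad and contact force between any of the fingers, the arm and cup1 above 2 N) or (value of joint tag2 above 0.1 rad and contact force between any of the fingers, the arm and cup2 above 2 N) or (value of joint tag3 above 0.1 rad and contact force between any of the fingers, the arm and cup3 above 2 N) or (value of joint tag4 above 0.1 rad and contact force between any of the fingers, the arm and cup4 above 2 N)).
It fails at once if a cup is let go in the air above the riser ((contact force between the fingers and cup1 below 0.1 N and z of cup1 in the frame of riser_top above 0.012 m and x of cup1 in the frame of riser_top between -0.06 and 0.06 m and y of cup1 in the frame of riser_top between -0.21 and 0.21 m) or (contact force between the fingers and cup2 below 0.1 N and z of cup2 in the frame of riser_top above 0.012 m and x of cup2 in the frame of riser_top between -0.06 and 0.06 m and y of cup2 in the frame of riser_top between -0.21 and 0.21 m) or (contact force between the fingers and cup3 below 0.1 N and z of cup3 in the frame of riser_top above 0.012 m and x of cup3 in the frame of riser_top between -0.06 and 0.06 m and y of cup3 in the frame of riser_top between -0.21 and 0.21 m) or (contact force between the fingers and cup4 below 0.1 N and z of cup4 in the frame of riser_top above 0.012 m and x of cup4 in the frame of riser_top between -0.06 and 0.06 m and y of cup4 in the frame of riser_top between -0.21 and 0.21 m)).
It fails at once if the crock, the bowls or the sponge is pushed aside (30 mm) (distance of any of crock, bowls, sponge from where it was at the start of the episode above 0.03 m).
Of cup1, cup2, cup3, cup4 only 3 to 4 are there at a start; the rules pass over those that are not, and their reading is None.
At some moment in a run one of cup1, cup2, cup3, cup4 may be knocked a few centimetres aside while the robot is not near it.
It also fails if it takes over 210 s, if anything falls off the work surface, if the arm or the gripper's body presses on something with over 40 N, if the wrist force passes 120 N, or if a joint passes its speed limit or range.

## Working session

There is one attempt and no reset: what is moved stays moved. The work goes in short steps, Python scripts to look and compute and a tool call to move; the robot and the scene stay as the last step left them, time stands still between calls to the robot, and variables do not carry over. Pictures are saved under pics/ and viewed, about 12 in all and at most 16, crops included, and the job is handed in when it is done.

Besides the shell and the picture viewer there is one more tool, called after "Request:" by a JSON object that holds its "api" and its "payload". servo_tool: Moves the arm, as the interface text tells. Its arguments: {"type":"object","properties":{"motion":{"type":"array","items":{"type":"object","properties":{"x":{"type":"number"},"y":{"type":"number"},"z":{"type":"number"},"yaw":{"type":"number"},"hand":{"type":"number"}}}},"force":{"type":"number"}},"required":["motion"]}

```bash
ls; mkdir -p pics; python3 - <<'E'
from rig import env
import cv2
s=env.state(); print({k:s[k] for k in('time','eef_pos','orientation','gripper_width','wrist_force')})
for n in('scene','top'):
    im=env.get_image(n); cv2.imwrite(f'pics/{n}0.png',im[:,:,::-1])
    print(n,env.camera_info(n))
E
```

```text
pics
{'time': 0.0, 'eef_pos': array([ 0.29317366, -0.60732779,  0.22131122]), 'orientation': array([-1.38817303,  0.87305232, -0.87039408]), 'gripper_width': 0.08558956418965169, 'wrist_force': array([-0.00346023,  0.48275289, -0.37176204])}
scene {'camera_matrix': array([[438.13418711,   0.        , 275.16496767],
       [  0.        , 438.13418711, 215.04012869],
       [  0.        ,   0.        ,   1.        ]]), 'world_to_cam': array([[-4.16119903e-01,  9.09309642e-01, -4.49425281e-04,
         2.58738910e-01],
       [ 6.65120427e-01,  3.04036501e-01, -6.82038580e-01,
        -2.96812033e-01],
       [-6.20047615e-01, -2.84108749e-01, -7.31316056e-01,
         1.74436649e+00],
       [ 0.00000000e+00,  0.00000000e+00,  0.00000000e+00,
         1.00000000e+00]])}
top {'camera_matrix': array([[530.93512057,   0.        , 262.29616438],
       [  0.        , 530.93512057, 213.36548412],
       [  0.        ,   0.        ,   1.        ]]), 'world_to_cam': array([[-0.01399462, -0.99975567, -0.01711001, -0.00464268],
       [-0.99201179,  0.0160276 , -0.1251228 ,  0.54934234],
       [ 0.12536646,  0.01522228, -0.99199372,  1.63098521],
       [ 0.        ,  0.        ,  0.        ,  1.        ]])}
```

View pics/scene0.png

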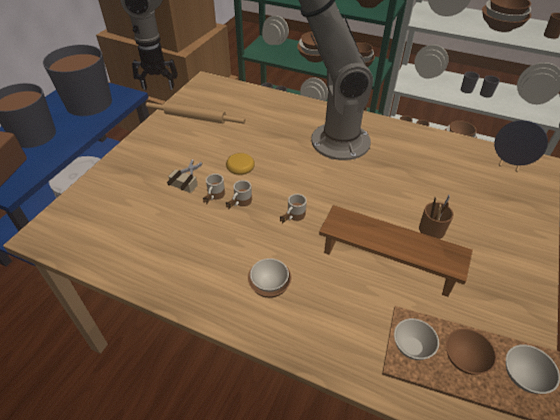

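View pics/top0.png

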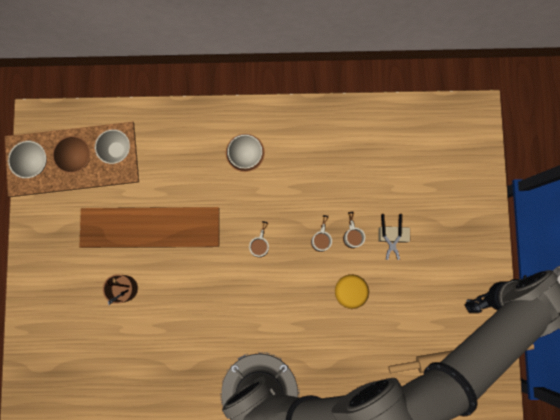

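```bash
cat > h.py <<'E'
import numpy as np,cv2
from rig import env
from scipy.spatial.transform import Rotation as R
def cam(n):
    c=env.camera_info(n); return c['camera_matrix'],c['world_to_cam']
def proj(n,P):
    K,T=cam(n); P=np.atleast_2d(P); q=(P@T[:3,:3].T+T[:3,3])@K.T; return q[:,:2]/q[:,2:]
def unproj(n,uv,z):
    K,T=cam(n); d=T[:3,:3].T@np.linalg.solve(K,[*uv,1]); c=-T[:3,:3].T@T[:3,3]
    return c+d*(z-c[2])/d[2]
def crop(im,c0,r0,c1,r1,f): return cv2.resize(im[r0:r1,c0:c1,::-1],None,fx=f,fy=f,interpolation=cv2.INTER_CUBIC)
def st():
    s=env.state(); M=R.from_rotvec(s['orientation']).as_matrix()
    return s,np.array(s['eef_pos']),M
E
python3 - <<'E'
from h import *
s,p,M=st(); print(M.round(3))
t=cv2.imread('pics/top0.png')[:,:,::-1]; c=cv2.imread('pics/scene0.png')[:,:,::-1]
a=crop(t,235,200,425,270,4.2); b=crop(c,160,150,320,225,4.2)
W=798
m=np.zeros((a.shape[0]+b.shape[0],W,3),np.uint8); m[:a.shape[0],:a.shape[1]]=a; m[a.shape[0]:,:b.shape[1]]=b
cv2.imwrite('pics/crop0.png',m); print(m.shape,a.shape)
for n,uv,z in [('post','',0)][:0]: pass
for n,uv,z in [('riser a',(80,209),.1),('riser b',(219,208),.1),('riser c',(219,247),.1),('riser d',(80,247),.1),('crock',(121,289),.08),('bowl',(245,152),.06),('sponge',(352,291),.034)]:
    print(n,unproj('top',uv,z).round(3))
E
```

```text
[[ 0.435 -0.001  0.901]
 [-0.901  0.001  0.435]
 [-0.002 -1.    -0.   ]]
(609, 798, 3) (294, 798, 3)
riser a [0.563 0.539 0.1  ]
riser b [0.559 0.117 0.1  ]
riser c [0.442 0.117 0.1  ]
riser d [0.448 0.536 0.1  ]
crock [0.321 0.415 0.08 ]
bowl [0.741 0.038 0.06 ]
sponge [ 0.304 -0.285  0.034]
```

View pics/crop0.png

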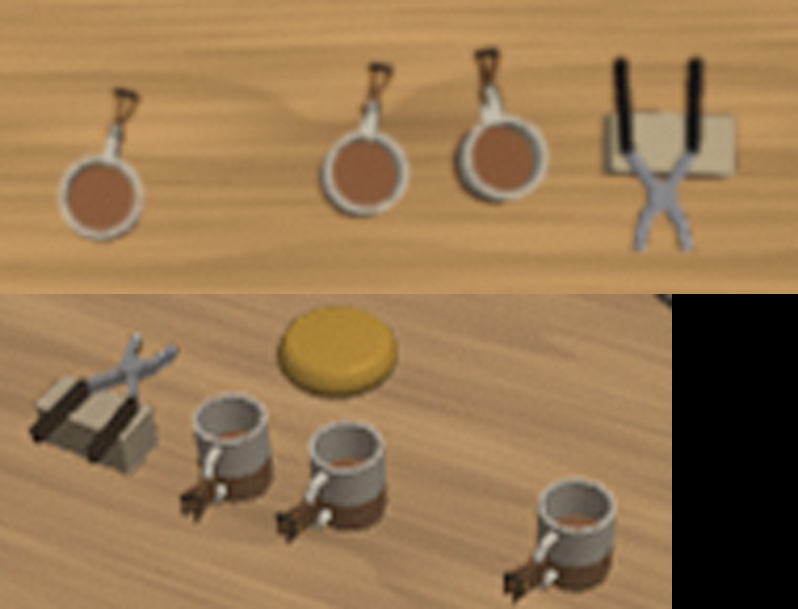

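The scene view shows three cups in a row with the pliers on the post at their side. The sponge is behind them, with the riser and bowl to the right. In the 4.2x crop the rims are centred at about (101,198), (365,173) and (503,157), all with tags pointing away from the robot. The pliers pivot is at (662,200), with handle ends at (620,60) and (695,60).

```bash
cat >> h.py <<'E'
def up(U,c0,r0,f,z,n='top'): return unproj(n,((U[0]+.5)/f-.5+c0,(U[1]+.5)/f-.5+r0),z)
E
python3 - <<'E'
from h import *
f=lambda U,z:up(U,235,200,4.2,z)
for n,r,t in[('A',(101.5,197.5),(122,93)),('B',(365.5,173),(378,69)),('C',(502.5,157),(486,54))]:
    a=f(r,.07);b=f(t,.053); d=(b-a)[:2]; print(n,a.round(4),b.round(4),'len',np.hypot(*d).round(4),'yaw',np.degrees(np.arctan2(d[1],d[0])).round(1))
for n,U,z in[('pivot',(662,198),.063),('hl',(620,58),.063),('hr',(696,58),.063),('jl',(638,248),.06),('jr',(687,248),.06),('p1',(606,112),.045),('p2',(736,115),.045),('p3',(735,173),.045),('p4',(606,173),.045)]:
    print(n,f(U,z).round(4))
# scene check
f=lambda U,z:unproj('scene',((U[0]+.5)/4.2-.5+160,(U[1]-294+.5)/4.2-.5+150),z)
for n,U in[('A',(578,507)),('B',(347,450)),('C',(231,422))]: print('scene',n,f(U,.07).round(4))
for n,U in[('pivot',(130,372))]: print(n,f(U,.063).round(4))
E
```

```text
A [ 0.4427 -0.0013  0.07  ] [ 0.5206 -0.0171  0.053 ] len 0.0794 yaw -11.4
B [ 0.4576 -0.1929  0.07  ] [ 0.5354 -0.2059  0.053 ] len 0.0788 yaw -9.5
C [ 0.4677 -0.2923  0.07  ] [ 0.5452 -0.2856  0.053 ] len 0.0778 yaw 5.0
pivot [ 0.4367 -0.4077  0.063 ]
hl [ 0.5395 -0.3817  0.063 ]
hr [ 0.5386 -0.437   0.063 ]
jl [ 0.4009 -0.3894  0.06  ]
jr [ 0.4004 -0.4248  0.06  ]
p1 [ 0.5017 -0.3735  0.045 ]
p2 [ 0.498  -0.4688  0.045 ]
p3 [ 0.4553 -0.4659  0.045 ]
p4 [ 0.4567 -0.3716  0.045 ]
scene A [ 0.4472 -0.0014  0.07  ]
scene B [ 0.4644 -0.1926  0.07  ]
scene C [ 0.4741 -0.2928  0.07  ]
pivot [ 0.4492 -0.4049  0.063 ]
```

Request:
{"api": "servo_tool", "payload": {"motion": [{"x":-19,"y":0,"z":53,"yaw":6,"hand":0.88},{"x":-38,"y":0,"z":106,"yaw":12,"hand":0.88},{"x":-57,"y":0,"z":159,"yaw":18,"hand":0.88},{"x":-75,"y":0,"z":212,"yaw":24,"hand":0.88},{"x":-93,"y":20,"z":265,"yaw":26,"hand":0.88}], "force": 20}}

```text
time: 0.72
eef_pos: [0.4936, -0.4081, 0.2034]
orientation: [-1.206, 1.211, -1.216]
wrist_force: [1.0, -0.5, -0.0]
gripper_width: 0.0756
```

Request:
{"api": "servo_tool", "payload": {"motion": [{"y":20},{"y":50},{"y":70},{"y":90},{"y":90}]}}

```text
invalid input
```

```bash
cat > v.py <<'E'
# v.py name topbox scenebox f : montage of crops
import sys; from h import *
n=sys.argv[1]; tb=eval(sys.argv[2]); sb=eval(sys.argv[3]); f=float(sys.argv[4])
a=crop(env.get_image('top'),*tb,f); b=crop(env.get_image('scene'),*sb,f)
m=np.zeros((a.shape[0]+b.shape[0],max(a.shape[1],b.shape[1]),3),np.uint8); m[:a.shape[0],:a.shape[1]]=a; m[a.shape[0]:,:b.shape[1]]=b
cv2.imwrite(f'pics/{n}.png',m); print(m.shape,a.shape[0])
s,p,M=st(); print(s['time'],p.round(4),M.round(3).tolist(),s['gripper_width'],s['wrist_force'].round(1))
E
python3 v.py a1 "(360,190,460,280)" "(140,110,240,210)" 4
```

```text
(760, 400, 3) 360
0.825 [ 0.497  -0.4003  0.1997] [[0.007, -0.0, 1.0], [-1.0, 0.006, 0.007], [-0.006, -1.0, -0.0]] 0.075271862382756 [-0.2  0.1  0.6]
```

Request:
{"api": "servo_tool", "payload": {"motion": [{"x":0,"y":20,"z":0,"yaw":0,"hand":0.88},{"x":0,"y":50,"z":0,"yaw":0,"hand":0.88},{"x":0,"y":80,"z":0,"yaw":0,"hand":0.88},{"x":0,"y":90,"z":0,"yaw":0,"hand":0.88},{"x":0,"y":90,"z":0,"yaw":0,"hand":0.88}]}}

```text
time: 1.45
eef_pos: [0.4913, -0.4088, 0.1119]
orientation: [-1.208, 1.213, -1.211]
wrist_force: [-0.1, 0.3, 0.4]
gripper_width: 0.075
```

```bash
python3 v.py a1 "(360,190,460,270)" "(140,135,240,205)" 4
```

```text
(600, 400, 3) 320
1.55 [ 0.4923 -0.4095  0.1134] [[-0.004, 0.001, 1.0], [-1.0, -0.001, -0.004], [0.001, -1.0, 0.001]] 0.07511125116015349 [-0.  -0.3  0.6]
```

View pics/a1.png

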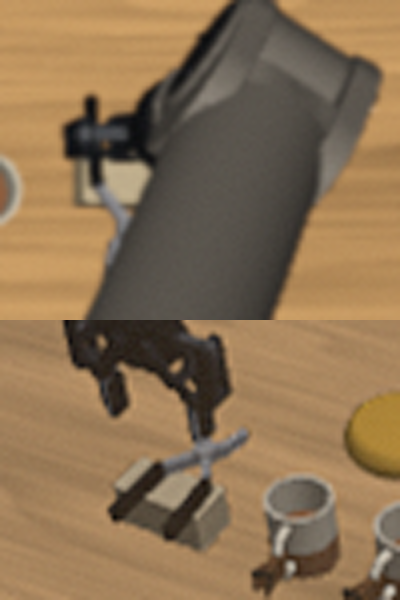

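The crop shows the open fingers above the pliers, one on each side of the handles. The tip undersides are at about (118,412) and (203,436). The top view is blocked by the forearm.

```bash
python3 - <<'E'
from h import *
for y in(-.367,-.452):
  for z in(.08,.09,.1,.11): print(y,z,((proj('scene',[.492,y,z])[0]-[140,135])*4+[0,320]).round(0))
E
```

```text
-0.367 0.08 [211. 480.]
-0.367 0.09 [209. 471.]
-0.367 0.1 [207. 462.]
-0.367 0.11 [206. 453.]
-0.452 0.08 [126. 453.]
-0.452 0.09 [124. 444.]
-0.452 0.1 [122. 435.]
-0.452 0.11 [120. 426.]
```

Request:
{"api": "servo_tool", "payload": {"motion": [{"x":0,"y":10,"z":0,"yaw":0,"hand":0.88},{"x":0,"y":20,"z":0,"yaw":0,"hand":0.88},{"x":0,"y":32,"z":0,"yaw":0,"hand":0.88},{"x":0,"y":32,"z":0,"yaw":0,"hand":0.88},{"x":0,"y":32,"z":0,"yaw":0,"hand":0.88}]}}

```text
time: 2.17
eef_pos: [0.4918, -0.409, 0.0803]
orientation: [-1.207, 1.212, -1.212]
wrist_force: [-0.6, -0.1, -0.1]
gripper_width: 0.0753
```

```bash
python3 v.py a2 "(360,190,460,200)" "(160,145,225,205)" 8; python3 - <<'E'
from h import *
for P in [(.491,-.367,.045),(.491,-.372,.063),(.438,-.408,.063),(.48,-.368,.063)]: print(P,((proj('scene',P)[0]-[160,145])*8+[0,80]).round(0))
E
```

```text
(560, 800, 3) 80
2.275 [ 0.492  -0.4091  0.0807] [[-0.004, 0.001, 1.0], [-1.0, -0.0, -0.004], [0.0, -1.0, 0.001]] 0.07518613470684697 [-0.1 -0.4  0.7]
(0.491, -0.367, 0.045) [274. 379.]
(0.491, -0.372, 0.063) [258. 345.]
(0.438, -0.408, 0.063) [252. 248.]
(0.48, -0.368, 0.063) [279. 332.]
```

View pics/a2.png

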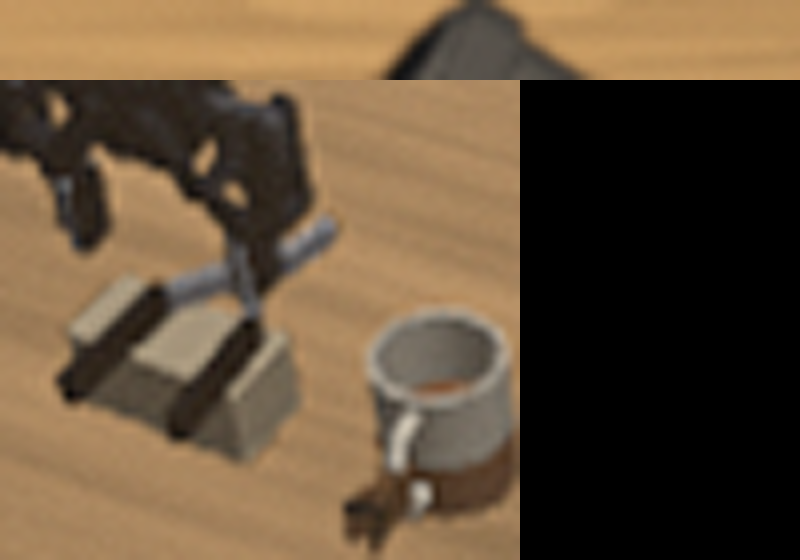

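The crop shows the fingertips at about (85,250) and (262,290). That puts them behind the handles' grip area and over the steel part. The post's top corners are near (135,278), (72,330), (232,392) and (290,338). I'll cross-check the two cameras.

```bash
python3 - <<'E'
from h import *
f=lambda U,z:unproj('scene',((U[0]+.5)/8-.5+160,(U[1]-80+.5)/8-.5+145),z)
for U in [(135,278),(72,330),(232,392),(290,338)]: print(U,f(U,.045).round(4))
for U in [(85,250),(262,290)]:
  for z in(.05,.06,.07): print('tip',U,z,f(U,z).round(4))
f=lambda U,z:unproj('top',((U[0]+.5)/4-.5+360,(U[1]+.5)/4-.5+190),z)
print('a1 finger in top', [f((92,100),z).round(4) for z in(.09,.1)])
# base center check: robot base ring in top at (259,388)
print(proj('top',[0,0,0.0]),proj('scene',[0,0,0.0]))
E
```

```text
(135, 278) [ 0.4585 -0.4608  0.045 ]
(72, 330) [ 0.4992 -0.4667  0.045 ]
(232, 392) [ 0.504  -0.3816  0.045 ]
(290, 338) [ 0.464  -0.3771  0.045 ]
tip (85, 250) 0.05 [ 0.4563 -0.4876  0.05  ]
tip (85, 250) 0.06 [ 0.4654 -0.4795  0.06  ]
tip (85, 250) 0.07 [ 0.4745 -0.4713  0.07  ]
tip (262, 290) 0.05 [ 0.4466 -0.4015  0.05  ]
tip (262, 290) 0.06 [ 0.4557 -0.3941  0.06  ]
tip (262, 290) 0.07 [ 0.4649 -0.3868  0.07  ]
a1 finger in top [array([ 0.5325, -0.377 ,  0.09  ]), array([ 0.5313, -0.3748,  0.1   ])]
[[260.78483217 392.19306425]] [[340.15266527 140.48956853]]
```

Request:
{"api": "servo_tool", "payload": {"motion": [{"x":0,"y":4,"z":0,"yaw":0,"hand":0.88},{"x":0,"y":8,"z":0,"yaw":0,"hand":0.88},{"x":0,"y":10,"z":0,"yaw":0,"hand":0.88},{"x":0,"y":12,"z":0,"yaw":0,"hand":0.88},{"x":0,"y":12,"z":0,"yaw":0,"hand":0.88}]}}

```text
time: 2.9
eef_pos: [0.4916, -0.4089, 0.0681]
orientation: [-1.207, 1.212, -1.212]
wrist_force: [-0.0, 0.7, -0.3]
gripper_width: 0.0755
```

```bash
python3 v.py a3 "(375,190,425,245)" "(165,150,215,200)" 6;python3 - <<'E'
from h import *
for P in [(.492,-.367,.045),(.492,-.367,.06),(.492,-.451,.06),(.492,-.451,.045)]: print(P,((proj('scene',P)[0]-[165,150]+.5)*6-.5+[0,330]).round(0), ((proj('top',P)[0]-[375,190]+.5)*6-.5).round(0))
E
```

```text
(630, 300, 3) 330
3.0 [ 0.4917 -0.4089  0.0684] [[-0.004, 0.0, 1.0], [-1.0, -0.0, -0.004], [0.0, -1.0, 0.0]] 0.0752580082895434 [-0.  -0.6  0.3]
(0.492, -0.367, 0.045) [177. 528.] [ 14. 239.]
(0.492, -0.367, 0.06) [173. 509.] [ 20. 236.]
(0.492, -0.451, 0.06) [ 49. 468.] [185. 234.]
(0.492, -0.451, 0.045) [ 53. 487.] [178. 237.]
```

View pics/a3.png

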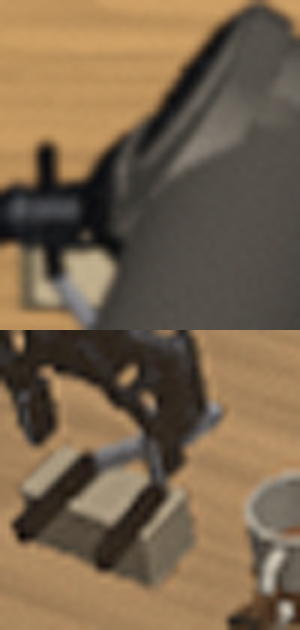

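The crop shows the left finger ending at (38,443) and the right at (172,473), both still above the handles. The tips therefore sit higher than the nominal numbers say, so I'll keep descending under force guard.

Request:
{"api": "servo_tool", "payload": {"motion": [{"x":0,"y":2,"z":0,"yaw":0,"hand":0.88},{"x":0,"y":4,"z":0,"yaw":0,"hand":0.88},{"x":0,"y":6,"z":0,"yaw":0,"hand":0.88},{"x":0,"y":8,"z":0,"yaw":0,"hand":0.88},{"x":0,"y":8,"z":0,"yaw":0,"hand":0.88}]}}

```text
time: 3.62
eef_pos: [0.4916, -0.4088, 0.0601]
orientation: [-1.207, 1.212, -1.212]
wrist_force: [0.7, -0.3, -0.4]
gripper_width: 0.0752
```

Request:
{"api": "servo_tool", "payload": {"motion": [{"x":0,"y":2,"z":0,"yaw":0,"hand":0.88},{"x":0,"y":4,"z":0,"yaw":0,"hand":0.88},{"x":0,"y":5,"z":0,"yaw":0,"hand":0.88},{"x":0,"y":6,"z":0,"yaw":0,"hand":0.88},{"x":0,"y":6,"z":0,"yaw":0,"hand":0.88}]}}

```text
time: 4.25
eef_pos: [0.4917, -0.4089, 0.0542]
orientation: [-1.207, 1.212, -1.212]
wrist_force: [-0.2, -0.5, 0.1]
gripper_width: 0.0751
```

```bash
python3 v.py a4 "(375,190,376,191)" "(160,140,225,205)" 9
```

```text
(594, 585, 3) 9
4.35 [ 0.4917 -0.4089  0.0544] [[-0.004, 0.0, 1.0], [-1.0, -0.0, -0.004], [0.0, -1.0, 0.0]] 0.07508470114405454 [-0.2  0.2 -0.1]
```

View pics/a4.png

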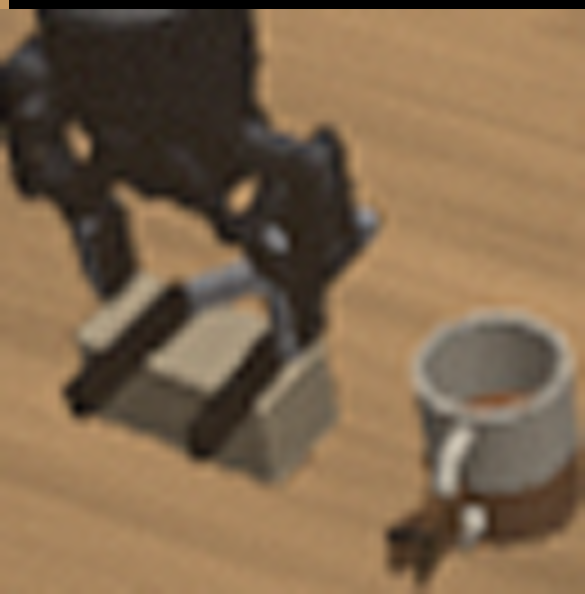

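The crop shows the left tip at about (110,300), on the post's left edge, and the right tip at (310,345), just beside the right handle's front end.

```bash
python3 - <<'E'
from h import *
f=lambda U,z:unproj('scene',((U[0]+.5)/9-.5+160,(U[1]-9+.5)/9-.5+140),z)
for U in [(110,300),(310,345)]:
  for z in(.045,.055,.065): print('tip',U,z,f(U,z).round(4))
for n,U in [('handle L end top',(72,385)),('handle R end top',(200,430)),('handle L start',(180,285)),('handle R start',(275,330))]: print(n,f(U,.06).round(4))
for U in [(145,275),(80,330),(258,405),(325,345)]: print('post',f(U,.045).round(4))
E
```

```text
tip (110, 300) 0.045 [ 0.4771 -0.4681  0.045 ]
tip (110, 300) 0.055 [ 0.4859 -0.4601  0.055 ]
tip (110, 300) 0.065 [ 0.4947 -0.4522  0.065 ]
tip (310, 345) 0.045 [ 0.4669 -0.3827  0.045 ]
tip (310, 345) 0.055 [ 0.4759 -0.3755  0.055 ]
tip (310, 345) 0.065 [ 0.4848 -0.3684  0.065 ]
handle L end top [ 0.5371 -0.442   0.06  ]
handle R end top [ 0.538  -0.3843  0.06  ]
handle L start [ 0.4716 -0.4364  0.06  ]
handle R start [ 0.4786 -0.3888  0.06  ]
post [ 0.4588 -0.4639  0.045 ]
post [ 0.4967 -0.4688  0.045 ]
post [ 0.5044 -0.3826  0.045 ]
post [ 0.4645 -0.3774  0.045 ]
```

Request:
{"api": "servo_tool", "payload": {"motion": [{"x":0,"y":2,"z":0,"yaw":0,"hand":0.88},{"x":0,"y":4,"z":0,"yaw":0,"hand":0.88},{"x":0,"y":6,"z":0,"yaw":0,"hand":0.88},{"x":0,"y":6,"z":0,"yaw":0,"hand":0.82},{"x":0,"y":6,"z":0,"yaw":0,"hand":0.78}], "force": 20}}

```text
time: 4.97
eef_pos: [0.4917, -0.4089, 0.0483]
orientation: [-1.207, 1.212, -1.212]
wrist_force: [0.4, 0.6, 0.2]
gripper_width: 0.0667
```

Request:
{"api": "servo_tool", "payload": {"motion": [{"x":0,"y":0,"z":0,"yaw":0,"hand":0.74},{"x":0,"y":0,"z":0,"yaw":0,"hand":0.7},{"x":0,"y":0,"z":0,"yaw":0,"hand":0.67},{"x":0,"y":0,"z":0,"yaw":0,"hand":0.65},{"x":0,"y":0,"z":0,"yaw":0,"hand":0.65}]}}

```text
time: 5.6
eef_pos: [0.4922, -0.4116, 0.0499]
orientation: [-1.208, 1.21, -1.217]
wrist_force: [-0.8, -4.5, 6.5]
gripper_width: 0.0556
```

Request:
{"api": "servo_tool", "payload": {"motion": [{"x":0,"y":-2,"z":0,"yaw":0,"hand":0.65},{"x":0,"y":-8,"z":0,"yaw":0,"hand":0.65},{"x":0,"y":-18,"z":0,"yaw":0,"hand":0.65},{"x":0,"y":-30,"z":0,"yaw":0,"hand":0.65},{"x":0,"y":-30,"z":0,"yaw":0,"hand":0.65}]}}

```text
time: 6.22
eef_pos: [0.4926, -0.4095, 0.0799]
orientation: [-1.207, 1.21, -1.214]
wrist_force: [-0.1, 0.6, 0.2]
gripper_width: 0.0553
```

```bash
python3 v.py a5 "(380,200,425,260)" "(160,130,225,200)" 5
```

```text
(650, 325, 3) 300
6.325 [ 0.4918 -0.4089  0.0786] [[-0.004, 0.0, 1.0], [-1.0, -0.0, -0.004], [0.0, -1.0, 0.0]] 0.0556894876185831 [-0.6 -0.2 -0.6]
```

View pics/a5.png

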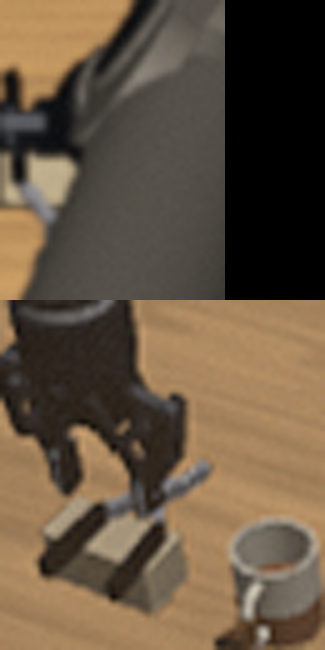

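The crop shows the pliers still on the post. The fingertips only slid over the handle tops, which puts the real tip height about 13 mm above the reported TCP. I'll reopen and go deeper.

Request:
{"api": "servo_tool", "payload": {"motion": [{"x":0,"y":0,"z":0,"yaw":0,"hand":0.88},{"x":0,"y":0,"z":0,"yaw":0,"hand":0.88},{"x":0,"y":8,"z":0,"yaw":0,"hand":0.88},{"x":0,"y":16,"z":0,"yaw":0,"hand":0.88},{"x":0,"y":24,"z":0,"yaw":0,"hand":0.88}]}}

```text
time: 6.95
eef_pos: [0.4915, -0.4087, 0.0534]
orientation: [-1.207, 1.213, -1.212]
wrist_force: [-0.1, -0.4, 0.1]
gripper_width: 0.0755
```

Request:
{"api": "servo_tool", "payload": {"motion": [{"x":0,"y":4,"z":0,"yaw":0,"hand":0.88},{"x":0,"y":8,"z":0,"yaw":0,"hand":0.88},{"x":0,"y":12,"z":0,"yaw":0,"hand":0.88},{"x":0,"y":16,"z":0,"yaw":0,"hand":0.88},{"x":0,"y":16,"z":0,"yaw":0,"hand":0.88}]}}

```text
time: 7.58
eef_pos: [0.4915, -0.4088, 0.038]
orientation: [-1.207, 1.213, -1.212]
wrist_force: [-0.2, 0.8, -0.4]
gripper_width: 0.0753
```

Request:
{"api": "servo_tool", "payload": {"motion": [{"x":0,"y":0,"z":0,"yaw":0,"hand":0.8},{"x":0,"y":0,"z":0,"yaw":0,"hand":0.74},{"x":0,"y":0,"z":0,"yaw":0,"hand":0.7},{"x":0,"y":0,"z":0,"yaw":0,"hand":0.66},{"x":0,"y":0,"z":0,"yaw":0,"hand":0.64}]}}

```text
time: 8.2
eef_pos: [0.4926, -0.4098, 0.0399]
orientation: [-1.207, 1.21, -1.214]
wrist_force: [-1.6, -0.4, 8.9]
gripper_width: 0.055
```

Request:
{"api": "servo_tool", "payload": {"motion": [{"x":0,"y":0,"z":0,"yaw":0,"hand":0.64},{"x":0,"y":-3,"z":0,"yaw":0,"hand":0.64},{"x":0,"y":-13,"z":0,"yaw":0,"hand":0.64},{"x":0,"y":-30,"z":0,"yaw":0,"hand":0.64},{"x":0,"y":-30,"z":0,"yaw":0,"hand":0.64}]}}

```text
time: 8.82
eef_pos: [0.4929, -0.4097, 0.0704]
orientation: [-1.207, 1.209, -1.215]
wrist_force: [0.3, -0.9, -1.9]
gripper_width: 0.0551
```

```bash
python3 v.py a6 "(380,200,425,260)" "(160,130,225,200)" 5
```

```text
(650, 325, 3) 300
8.925 [ 0.4919 -0.409   0.0687] [[-0.004, 0.001, 1.0], [-1.0, -0.0, -0.004], [0.0, -1.0, 0.001]] 0.05480281949002013 [ 0.8 -0.6 -1.7]
```

View pics/a6.png

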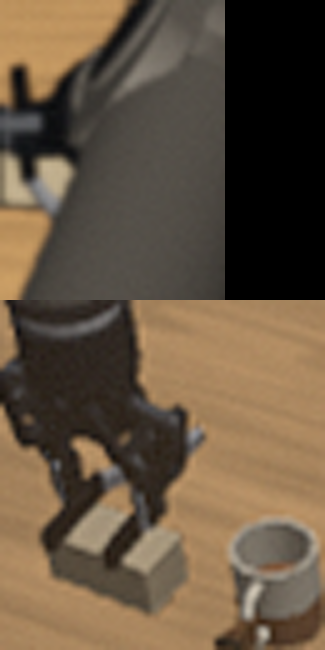

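The pliers have lifted, with the wrist force at -1.7 N matching their weight. Next I'll work out the approach pose for each tag.

```bash
python3 - <<'E'
from h import *
f=lambda U,z:up(U,235,200,4.2,z)
for n,r,t,h in[('A',(101.5,197.5),(112,93),(115,140)),('B',(365.5,173),(367.5,68),(373,115)),('C',(502.5,157),(476.5,54),(491,103))]:
    a=f(r,.07);b=f(t,.054); d=(b-a)[:2]; c=(f(h,.05)-a)[:2]
    print(n,'len',np.hypot(*d).round(4),'yaw leaf',(np.degrees(np.arctan2(d[1],d[0]))-2.1).round(1),'yaw handle',np.degrees(np.arctan2(c[1],c[0])).round(1),np.hypot(*c).round(3))
E
```

```text
A len 0.0783 yaw leaf -8.2 yaw handle -13.0 0.045
B len 0.0787 yaw leaf -5.9 yaw handle -11.1 0.045
C len 0.0787 yaw leaf 8.0 yaw handle 5.3 0.042
```

```bash
cat > fit.py <<'E'
from h import *
from scipy.optimize import minimize
S=4
def hull(n,P,mask,lab,off):
    q=cv2.convexHull(((proj(n,P)-off+.5)*S-.5).astype(np.float32)).round().astype(np.int32)
    cv2.fillConvexPoly(mask,q,lab)
th=np.linspace(0,2*np.pi,40,endpoint=False)
ring=lambda r,z:np.c_[r*np.cos(th),r*np.sin(th),0*th+z]
box=lambda x,y,z:np.array([[a,b,c] for a in x for b in y for c in z])
def rz(P,a): c,s=np.cos(a),np.sin(a); return P@np.array([[c,s,0],[-s,c,0],[0,0,1]])
def labels(n,p,shape,off,op,z0=0):
    m=np.zeros((shape[0]*S,shape[1]*S),np.uint8); T=lambda P:rz(P/1000.,p[2])+[p[0],p[1],z0]
    leaf=lambda x,z:rz(box(x,(-3,0),z),-op)+[56,0,0]
    parts=[('f',box((56,82),(0,3),(29,51)),4),('h',leaf((0,26),(29,51)),4),('h',leaf((22,27),(51,55)),5),('f',box((79,83),(-2,3),(51,55)),5),
      ('H',box((30,54),(-4,4),(55,63)),3),('H',box((47,55),(-4,4),(14,63)),3)]
    body=lambda:(hull(n,T(np.r_[ring(30,0),ring(30,25)]),m,6,off),hull(n,T(np.r_[ring(30,25),ring(30,70)]),m,1,off),hull(n,T(ring(27,70)),m,2,off),hull(n,T(ring(26,50 if n=='top' else 45)),m,7,off) if n=='top' else None)
    body()
    for _,P,l in parts: hull(n,T(P),m,l,off)
    return m
def cost(p,n,I,off,op,z0):
    m=labels(n,p,I.shape[:2],off,op,z0)
    L=np.stack([cv2.resize((m==k).astype(np.float32),I.shape[1::-1],interpolation=cv2.INTER_AREA) for k in range(8)],-1)
    L=cv2.GaussianBlur(L,(0,0),.6)
    A=L.reshape(-1,8); B=I.reshape(-1,3); X=np.linalg.lstsq(A.T@A+1e-2*np.eye(8),A.T@B,rcond=None)[0]
    return np.minimum(np.abs(A@X-B),60).mean()
def fit(n,img,p0,op=.36,z0=0):
    uv=proj(n,[[p0[0]+.02*np.cos(p0[2]),p0[1]+.02*np.sin(p0[2]),z0+.035]])[0].round().astype(int); r=30
    off=uv-r; I=img[off[1]:off[1]+2*r,off[0]:off[0]+2*r].astype(np.float32)
    best=None
    for dy in(-.08,0,.08):
        s=np.array([[0,0,0],[.005,0,0],[0,.005,0],[0,0,.12]])+p0+[0,0,dy]
        o=minimize(cost,p0,args=(n,I,off,op,z0),method='Nelder-Mead',options=dict(initial_simplex=s,xatol=1e-4,fatol=1e-3,maxiter=120))
        if best is None or o.fun<best.fun: best=o
    return best.x,best.fun
E
cat > r.py <<'E'
from fit import *
C={'A':(.444,-.0013,-.16),'B':(.46,-.193,-.14),'C':(.47,-.2925,.1)}
for k,p in C.items():
    for n in('top','scene'):
        x,f=fit(n,cv2.imread(f'pics/{n}0.png')[:,:,::-1],np.array(p)); print(k,n,x[:2].round(4),np.degrees(x[2]).round(1),f.round(2))
E
time python3 r.py
```

```text
A top [4.452e-01 2.000e-04] -13.8 5.45Traceback (most recent call last):
  File "r.py", line 5, in <module>
    x,f=fit(n,cv2.imread(f'pics/{n}0.png')[:,:,::-1],np.array(p)); print(k,n,x[:2].round(4),np.degrees(x[2]).round(1),f.round(2))
        ~~~^^^^^^^^^^^^^^^^^^^^^^^^^^^^^^^^^^^^^^^^^^^^^^^^^^^^^^
  File "fit.py", line 32, in fit
    o=minimize(cost,p0,args=(n,I,off,op,z0),method='Nelder-Mead',options=dict(initial_simplex=s,xatol=1e-4,fatol=1e-3,maxiter=120))
    res = _minimize_neldermead(fun, x0, args, callback, bounds=bounds,
                               **options)
    fxr = func(xr)
    fx = function(np.copy(x), *(wrapper_args + args))
  File "fit.py", line 21, in cost
    m=labels(n,p,I.shape[:2],off,op,z0)
  File "fit.py", line 18, in labels
    for _,P,l in parts: hull(n,T(P),m,l,off)
                        ~~~~^^^^^^^^^^^^^^^^
  File "fit.py", line 5, in hull
    q=cv2.convexHull(((proj(n,P)-off+.5)*S-.5).astype(np.float32)).round().astype(np.int32)
                       ~~~~^^^^^
  File "h.py", line 7, in proj
    K,T=cam(n); P=np.atleast_2d(P); q=(P@T[:3,:3].T+T[:3,3])@K.T; return q[:,:2]/q[:,2:]
        ~~~^^^
  File "h.py", line 5, in cam
    c=env.camera_info(n); return c['camera_matrix'],c['world_to_cam']
ValueError: time passes only in moves, steps and waits

real	0m7.056s
user	0m4.729s
sys	0m0.436s
```

```bash
sed -i 's/^def cam(n):/from functools import lru_cache\n@lru_cache(None)\ndef cam(n):/' h.py; time python3 r.py
```

```text
A top [4.452e-01 2.000e-04] -13.8 5.45
A scene [ 0.4425 -0.0058] -10.2 7.37
B top [ 0.4598 -0.1951] -7.7 7.92
B scene [ 0.4577 -0.1982] -7.1 12.42
C top [ 0.4694 -0.297 ] 9.4 9.3
C scene [ 0.4679 -0.3   ] 9.3 16.12
real	0m5.159s
user	0m5.588s
sys	0m0.212s
```

```bash
python3 - <<'E'
s=open('fit.py').read()
s=s.replace("def cost(p,n,I,off,op,z0):","def cost(p,n,I,off,op,z0,w):").replace("A=L.reshape(-1,8); B=I.reshape(-1,3)","A=L.reshape(-1,8)[w]; B=I.reshape(-1,3)[w]").replace("args=(n,I,off,op,z0)","args=(n,I,off,op,z0,w)")
s=s.replace("    best=None\n","    w=cv2.dilate((cv2.resize(labels(n,p0,I.shape[:2],off,op,z0),I.shape[1::-1],interpolation=cv2.INTER_NEAREST)>0).astype(np.uint8),np.ones((9,9))).ravel()>0\n    best=None\n")
open('fit.py','w').write(s)
E
python3 r.py
```

```text
A top [4.452e-01 2.000e-04] -13.8 6.43
A scene [ 0.4426 -0.0059] -10.2 12.27
B top [ 0.4598 -0.1951] -7.7 7.94
B scene [ 0.458  -0.1987] -7.3 12.29
C top [ 0.4694 -0.297 ] 9.5 8.28
C scene [ 0.4679 -0.2994] 9.5 11.79
```

```bash
cat > ov.py <<'E'
from fit import *
def ov(n,img,p,op,f=8,r=24,col=(0,255,0)):
    uv=proj(n,[[p[0]+.02,p[1],.035]])[0].round().astype(int); o=uv-r
    m=crop(img,o[0],o[1],o[0]+2*r,o[1]+2*r,f).copy()
    T=lambda P:(((proj(n,rz(np.array(P,float)/1000,p[2])+[p[0],p[1],0])-o+.5)*f-.5)*16).round().astype(np.int32)
    L=lambda P,c:cv2.polylines(m,[T(P)],False,c,1,cv2.LINE_AA,4)
    L(np.r_[ring(30,70),ring(30,70)[:1]],(0,255,0)); L(ring(30,0),(255,255,0))
    L([[30,0,65],[55,0,65]],(255,0,255)); L([[56,3,51],[82,3,51],[82,3,29]],(0,0,255))
    c,s=np.cos(op),np.sin(op); L([[56,0,51],[56+26*c-3*s,-26*s-3*c,51],[56+26*c-3*s,-26*s-3*c,29]],(255,128,0))
    return m
E
python3 - <<'E'
from ov import *
g=lambda n:cv2.imread(f'pics/{n}0.png')[:,:,::-1]
ps=[(.4452,.0002,np.radians(-12)),(.4598,-.1951,np.radians(-7.6)),(.4694,-.297,np.radians(9.5))]
m=np.vstack([np.hstack([ov(n,g(n),p,.36,f=5.5) for p in ps]) for n in('top','scene')])
cv2.imwrite('pics/ov1.png',m);print(m.shape)
E
```

```text
(528, 792, 3)
```

View pics/ov1.png

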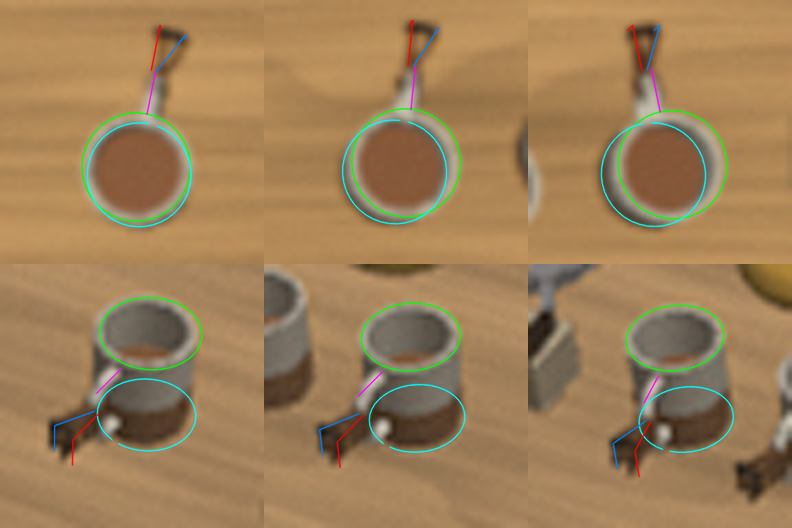

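The overlay shows the models within about 1 px on tags and rims. C's ring is about 6 px too far right, so I shifted the centres slightly. I'll carry the pliers out in front of cup C.

Request:
{"api": "servo_tool", "payload": {"motion": [{"x":0,"y":-30,"z":20,"yaw":0,"hand":0.65},{"x":-25,"y":-50,"z":65,"yaw":-2,"hand":0.655},{"x":-65,"y":-50,"z":110,"yaw":-4,"hand":0.66},{"x":-105,"y":-50,"z":150,"yaw":-6,"hand":0.66},{"x":-140,"y":-50,"z":180,"yaw":-8,"hand":0.66}]}}

```text
time: 9.55
eef_pos: [0.6737, -0.267, 0.1175]
orientation: [-1.271, 1.107, -1.106]
wrist_force: [0.0, -1.1, -1.6]
gripper_width: 0.0566
```

Request:
{"api": "servo_tool", "payload": {"motion": [{"x":0,"y":25,"z":0,"yaw":0,"hand":0.66},{"x":0,"y":60,"z":0,"yaw":0,"hand":0.66},{"x":0,"y":80,"z":0,"yaw":0,"hand":0.66},{"x":0,"y":93,"z":0,"yaw":0,"hand":0.66},{"x":0,"y":93,"z":0,"yaw":0,"hand":0.66}]}}

```text
time: 10.18
eef_pos: [0.6718, -0.2696, 0.0246]
orientation: [-1.271, 1.11, -1.108]
wrist_force: [-0.5, -0.3, -1.3]
gripper_width: 0.0564
```

```bash
python3 v.py b1 "(320,165,390,245)" "(180,155,270,240)" 4.8 ; python3 - <<'E'
from fit import *
for n in('top','scene'):
    x,f=fit(n,env.get_image(n),np.array([.468,-.2945,.14])); print(n,x.round(4),f)
E
```

```text
(792, 432, 3) 384
10.275 [ 0.673  -0.27    0.0263] [[0.135, 0.002, 0.991], [-0.991, -0.0, 0.135], [0.001, -1.0, 0.001]] 0.056302472397165224 [-0.1  0.1 -2.3]
top [ 0.4755 -0.2729 -0.035 ] 10.752621209253208
scene [ 0.4679 -0.2993  0.1488] 12.285578714738381
```

View pics/b1.png

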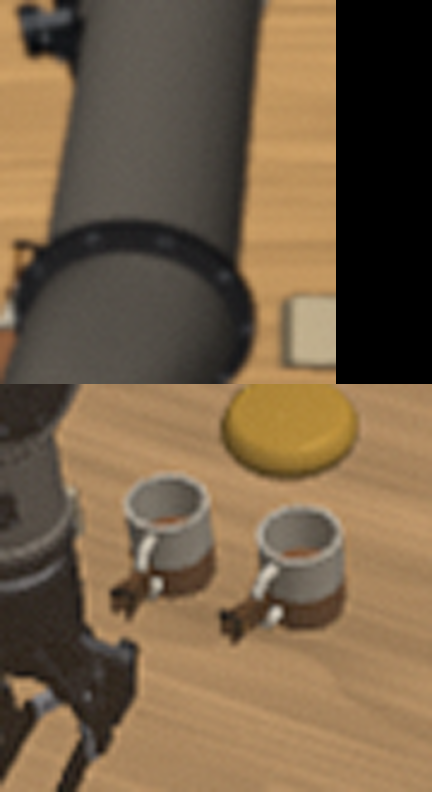

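The crop shows the gripper with the pliers in front of cup C. The jaws are hidden behind the right finger, and the forearm blocks the top view. I'll check where the dies should project.

```bash
python3 - <<'E'
from h import *
s,p,M=st(); g=lambda P:((proj('scene',P)[0]-[180,155]+.5)*4.8+[0,384]).round(0)
for n,a in[('die+',(-10,.087)),('die-',(10,.087)),('tip',(0,.095)),('pivot',(0,.053)),('hend+',(-28,-.05)),('hend-',(28,-.05))]:
    P=p+M[:,0]*a[0]/1000-M[:,2]*a[1]; P[2]=p[2]+.005+.018; print(n,P.round(4),g(P))
E
```

```text
die+ [ 0.5857 -0.2719  0.0498] [116. 639.]
die- [ 0.5884 -0.2917  0.0498] [ 88. 633.]
tip [ 0.5791 -0.2829  0.0498] [107. 628.]
pivot [ 0.6207 -0.2772  0.0498] [ 82. 671.]
hend+ [ 0.719  -0.2355  0.0498] [ 56. 795.]
hend- [ 0.7266 -0.291   0.0498] [-25. 775.]
```

Request:
{"api": "servo_tool", "payload": {"motion": [{"x":0,"y":0,"z":-12,"yaw":0,"hand":0.66},{"x":0,"y":0,"z":-24,"yaw":0,"hand":0.66},{"x":0,"y":0,"z":-35,"yaw":0,"hand":0.66},{"x":0,"y":0,"z":-45,"yaw":0,"hand":0.66},{"x":0,"y":0,"z":-45,"yaw":0,"hand":0.66}]}}

```text
time: 11.0
eef_pos: [0.6266, -0.2763, 0.0254]
orientation: [-1.27, 1.11, -1.109]
wrist_force: [0.6, -0.0, -1.2]
gripper_width: 0.0564
```

```bash
python3 v.py b2 "(320,165,321,166)" "(190,165,250,220)" 10; python3 - <<'E'
from fit import *
for n in('scene',):
    x,f=fit(n,env.get_image(n),np.array([.468,-.2945,.14])); print(n,x.round(4),f)
s,p,M=st(); g=lambda P:((proj('scene',P)[0]-[190,165]+.5)*10+[0,10]).round(0)
for n,a in[('die+',(-10,.087)),('die-',(10,.087)),('tip',(0,.095)),('pivot',(0,.053))]:
    P=p+M[:,0]*a[0]/1000-M[:,2]*a[1]; P[2]=p[2]+.005+.018; print(n,P.round(4),g(P))
E
```

```text
(560, 600, 3) 10
11.1 [ 0.628  -0.2756  0.0255] [[0.135, 0.001, 0.991], [-0.991, 0.0, 0.135], [0.0, -1.0, 0.001]] 0.056464357878979306 [ 0.5 -0.6 -0.7]
scene [ 0.4769 -0.2978  0.031 ] 21.967513535088035
die+ [ 0.5406 -0.2773  0.0484] [198. 351.]
die- [ 0.5434 -0.2971  0.0484] [142. 339.]
tip [ 0.5341 -0.2883  0.0484] [179. 329.]
pivot [ 0.5757 -0.2826  0.0484] [129. 415.]
```

View pics/b2.png

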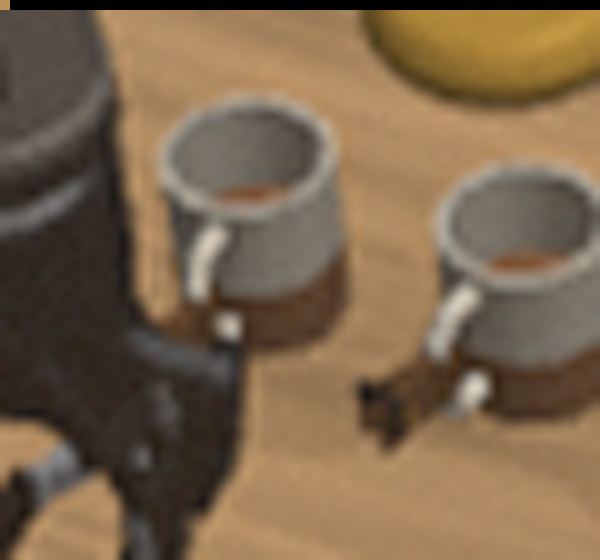

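The crop shows cup C undisturbed with the finger hiding the jaws. I'll squeeze and use the final opening as the check: about 37 mm means a shut tag, about 32 mm means a miss.

Request:
{"api": "servo_tool", "payload": {"motion": [{"x":0,"y":-1,"z":0,"yaw":0,"hand":0.6},{"x":0,"y":-1.5,"z":0,"yaw":0,"hand":0.55},{"x":0,"y":-1.5,"z":0,"yaw":0,"hand":0.5},{"x":0,"y":-1.5,"z":0,"yaw":0,"hand":0.45},{"x":0,"y":-1.5,"z":0,"yaw":0,"hand":0.4}], "force": 30}}

```text
time: 11.78
eef_pos: [0.6275, -0.2751, 0.0267]
orientation: [-1.27, 1.11, -1.108]
wrist_force: [-0.2, 1.8, -1.2]
gripper_width: 0.036
```

Request:
{"api": "servo_tool", "payload": {"motion": [{"x":0,"y":0,"z":0,"yaw":0,"hand":0.38},{"x":0,"y":0,"z":0,"yaw":0,"hand":0.36},{"x":0,"y":0,"z":0,"yaw":0,"hand":0.36},{"x":0,"y":0,"z":0,"yaw":0,"hand":0.36},{"x":0,"y":0,"z":0,"yaw":0,"hand":0.36}]}}

```text
time: 12.4
eef_pos: [0.6277, -0.2757, 0.0268]
orientation: [-1.27, 1.109, -1.109]
wrist_force: [0.9, 1.5, -0.6]
gripper_width: 0.0355
```

Request:
{"api": "servo_tool", "payload": {"motion": [{"x":0,"y":0,"z":0,"yaw":0,"hand":0.36},{"x":0,"y":0,"z":0,"yaw":0,"hand":0.36},{"x":0,"y":0,"z":0,"yaw":0,"hand":0.36},{"x":0,"y":0,"z":0,"yaw":0,"hand":0.36},{"x":0,"y":0,"z":0,"yaw":0,"hand":0.36}], "force": 45}}

```text
time: 13.02
eef_pos: [0.6277, -0.2757, 0.0268]
orientation: [-1.27, 1.109, -1.109]
wrist_force: [-0.2, 1.4, -1.0]
gripper_width: 0.0327
```

Request:
{"api": "servo_tool", "payload": {"motion": [{"x":0,"y":0,"z":0,"yaw":0,"hand":0.45},{"x":0,"y":0,"z":0,"yaw":0,"hand":0.52},{"x":0,"y":0,"z":0,"yaw":0,"hand":0.6},{"x":0,"y":0,"z":0,"yaw":0,"hand":0.655},{"x":0,"y":0,"z":0,"yaw":0,"hand":0.655}], "force": 20}}

```text
time: 13.65
eef_pos: [0.6277, -0.2757, 0.0268]
orientation: [-1.27, 1.109, -1.109]
wrist_force: [1.0, -0.3, -1.6]
gripper_width: 0.0561
```

Request:
{"api": "servo_tool", "payload": {"motion": [{"x":0,"y":1.5,"z":10,"yaw":0,"hand":0.655},{"x":0,"y":1.5,"z":25,"yaw":0,"hand":0.655},{"x":0,"y":1.5,"z":45,"yaw":0,"hand":0.655},{"x":0,"y":1.5,"z":60,"yaw":0,"hand":0.655},{"x":0,"y":1.5,"z":60,"yaw":0,"hand":0.655}]}}

```text
time: 14.28
eef_pos: [0.6888, -0.2664, 0.0251]
orientation: [-1.27, 1.107, -1.108]
wrist_force: [0.0, 0.0, -1.6]
gripper_width: 0.0557
```

```bash
cat > chk.py <<'E'
import sys; from fit import *
img={n:env.get_image(n) for n in('scene','top')}
for a in sys.argv[1:]:
  n,x,y,d=a.split(',')[:4]
  for op in(.36,0): 
    r,f=fit(n,img[n],np.array([float(x),float(y),np.radians(float(d))]),op); print(n,op,r[:2].round(4),np.degrees(r[2]).round(1),f.round(2))
for n in img: cv2.imwrite(f'pics/last_{n}.png',img[n][:,:,::-1])
E
python3 chk.py scene,.468,-.296,8 scene,.459,-.195,-8 scene,.4445,-.003,-11; python3 v.py b3 "(320,165,321,166)" "(190,165,250,220)" 6
```

```text
scene 0.36 [ 0.4619 -0.3011] 11.2 12.23
scene 0 [ 0.4613 -0.3011] 6.1 12.41
scene 0.36 [ 0.458  -0.1978] -7.6 12.73
scene 0 [ 0.4579 -0.1978] -8.9 13.02
scene 0.36 [ 0.4426 -0.0058] -10.2 12.56
scene 0 [ 0.4424 -0.0057] -12.7 12.84
(336, 360, 3) 6
14.475 [ 0.6862 -0.2681  0.0251] [[0.135, -0.001, 0.991], [-0.991, -0.0, 0.135], [0.0, -1.0, -0.001]] 0.055934579820246154 [-0.4 -0.7 -1.7]
```

View pics/b3.png

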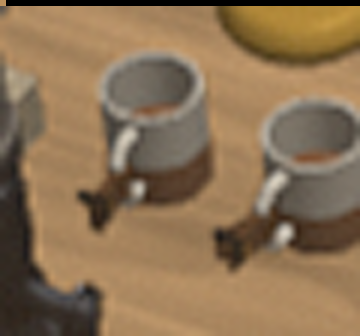

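The crop shows cup C's tag still in an open V, and the cup slid about 5 mm back, so the dies missed the button. I need to see the jaws, so I'll turn the pliers sideways in free space, where both cameras can see them.

Request:
{"api": "servo_tool", "payload": {"motion": [{"x":0,"y":-10,"z":0,"yaw":10,"hand":0.655},{"x":0,"y":-20,"z":0,"yaw":20,"hand":0.655},{"x":0,"y":-30,"z":0,"yaw":30,"hand":0.655},{"x":0,"y":-40,"z":0,"yaw":40,"hand":0.655},{"x":0,"y":-50,"z":0,"yaw":50,"hand":0.655}]}}

```text
time: 15.1
eef_pos: [0.6864, -0.268, 0.0758]
orientation: [-0.761, 1.733, -1.732]
wrist_force: [1.1, -0.6, -2.0]
gripper_width: 0.0559
```

Request:
{"api": "servo_tool", "payload": {"motion": [{"x":0,"y":0,"z":0,"yaw":10,"hand":0.655},{"x":0,"y":0,"z":0,"yaw":20,"hand":0.655},{"x":0,"y":0,"z":0,"yaw":30,"hand":0.655},{"x":0,"y":0,"z":0,"yaw":38,"hand":0.655},{"x":0,"y":0,"z":0,"yaw":38,"hand":0.655}]}}

```text
time: 15.72
eef_pos: [0.6866, -0.2677, 0.0753]
orientation: [-0.184, 2.132, -2.132]
wrist_force: [-0.0, -0.2, -1.8]
gripper_width: 0.056
```

```bash
python3 - <<'E'
from h import *
s,p,M=st(); print(p.round(4),M.round(3).tolist(),s['qpos'].round(2))
out=[]
for n in('top','scene'):
    P=p-M[:,2]*.05; P[2]+=.014; u=proj(n,P)[0].round().astype(int); o=u-[32,24]; im=env.get_image(n); cv2.imwrite(f'pics/c1_{n}.png',im[:,:,::-1])
    out.append(crop(im,o[0],o[1],o[0]+64,o[1]+48,6)); print(n,'off',o)
cv2.imwrite('pics/c1.png',np.hstack(out))
E
```

```text
[ 0.6866 -0.2677  0.0753] [[-0.985, -0.001, 0.171], [-0.171, -0.0, -0.985], [0.001, -1.0, 0.0]] [ 0.05  0.75  0.38  1.52 -0.32  0.94 -2.45]
top off [297 144]
scene off [169 200]
```

View pics/c1.png

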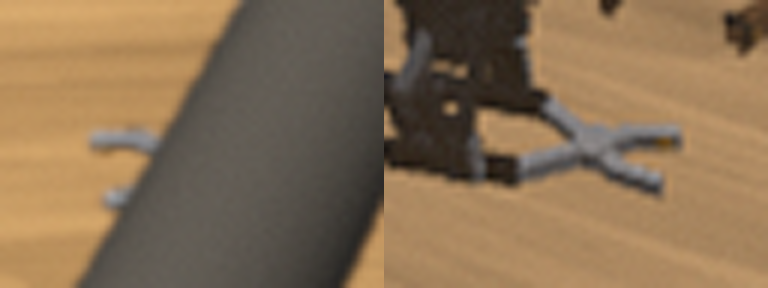

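The top crop shows the jaw tips at about (92,140) and (105,198). The scene crop shows them at about (298,130) and (276,185), with the pivot at (211,145). I'll triangulate.

```bash
python3 - <<'E'
from h import *
s,p,M=st()
px=lambda U,o:(np.array(U)+.5)/6-.5+o
ot,os=np.array([297,144]),np.array([169,200])
Pm=[cam(n)[0]@cam(n)[1][:3] for n in('top','scene')]
for n,a,b in[('far',(91,140),(298,128)),('near',(104,198),(276,186))]:
    X=cv2.triangulatePoints(Pm[0],Pm[1],px(a,ot).reshape(2,1),px(b,os).reshape(2,1)).ravel(); X=X[:3]/X[3]
    d=X-p; print(n,X.round(4),'reproj',[(proj(c,X)[0]-px(u,o)).round(2) for c,u,o in(('top',a,ot),('scene',b,os))],'tool',(M.T@d).round(4))
for z in(.07,.08,.09,.1):
    print(z,[(M.T@(unproj(c,px(u,o),z)-p)).round(4)[[0,2]] for c,u,o in(('top',(91,140),ot),('top',(104,198),ot),('scene',(298,128),os),('scene',(276,186),os),('scene',(211,145),os))])
E
```

```text
far [ 0.6744 -0.1623  0.1255] reproj [array([-0.65,  0.33]), array([-1.09, -0.11])] tool [-0.006  -0.0501 -0.106 ]
near [ 0.6609 -0.1794  0.0587] reproj [array([ 1.21, -0.64]), array([2.02, 0.19])] tool [ 0.0103  0.0167 -0.0915]
0.07 [array([-0.0176, -0.0975]), array([ 0.0136, -0.0969]), array([ 0.0406, -0.0871]), array([ 0.0004, -0.0897]), array([ 0.0182, -0.0479])]
0.08 [array([-0.0156, -0.0986]), array([ 0.0153, -0.0981]), array([ 0.0323, -0.0911]), array([-0.0075, -0.0937]), array([ 0.0101, -0.0523])]
0.09 [array([-0.0136, -0.0998]), array([ 0.0171, -0.0992]), array([ 0.024 , -0.0951]), array([-0.0154, -0.0977]), array([ 0.002 , -0.0567])]
0.1 [array([-0.0116, -0.1009]), array([ 0.0189, -0.1004]), array([ 0.0156, -0.0991]), array([-0.0234, -0.1016]), array([-0.0061, -0.0611])]
```

```bash
python3 - <<'E'
from fit import *
s,p,M=st()
px=lambda U,o:(np.array(U)+.5)/6-.5+o
ot,os=np.array([297,144]),np.array([169,200])
Pm=[cam(n)[0]@cam(n)[1][:3] for n in('top','scene')]
for n,a,b in[('far',(91,140),(276,186)),('near',(104,198),(298,128))]:
    X=cv2.triangulatePoints(Pm[0],Pm[1],px(a,ot).reshape(2,1),px(b,os).reshape(2,1)).ravel(); X=X[:3]/X[3]
    d=X-p; print(n,X.round(4),'reproj',[(proj(c,X)[0]-px(u,o)).round(2) for c,u,o in(('top',a,ot),('scene',b,os))],'tool',(M.T@d).round(4))
print('C in top',proj('top',[.462,-.297,.05]))
for n in('top','scene'):
  img=cv2.imread(f'pics/c1_{n}.png')[:,:,::-1]
  for k,p0 in(('A',(.4445,-.002,-.2)),('B',(.459,-.195,-.14)),('C',(.463,-.297,.16))):
    for op in(.36,0):
      r,f=fit(n,img,np.array(p0),op); print(n,k,op,r[:2].round(4),np.degrees(r[2]).round(1),f.round(2))
E
```

```text
far [ 0.6838 -0.1681  0.0887] reproj [array([ 0.3 , -0.15]), array([0.5 , 0.05])] tool [-0.0142 -0.0133 -0.0986]
near [ 0.6518 -0.1731  0.0972] reproj [array([ 0.26, -0.13]), array([0.43, 0.04])] tool [ 0.0182 -0.0218 -0.0992]
C in top [[354.84495066 239.35277119]]
top A 0.36 [ 0.4586 -0.0105] -24.3 16.46
top A 0 [ 0.4598 -0.0081] -27.7 16.39
top B 0.36 [ 0.4538 -0.1803] -10.8 22.25
top B 0 [ 0.4508 -0.1751] -114.4 19.64
top C 0.36 [ 0.4635 -0.2984] 8.4 8.77
top C 0 [ 0.4633 -0.2985] 7.5 8.6
scene A 0.36 [ 0.4425 -0.0059] -10.1 12.51
scene A 0 [ 0.4424 -0.0057] -12.7 12.8
scene B 0.36 [ 0.4583 -0.1981] -7.7 12.74
scene B 0 [ 0.4582 -0.1985] -8.5 13.05
scene C 0.36 [ 0.4622 -0.301 ] 11.2 12.15
scene C 0 [ 0.4615 -0.3012] 6.0 12.28
```

```bash
cat > asc.py <<'E'
import cv2,numpy as np
def asc(f,c0,r0,w=16,h=12,k=1):
    g=cv2.cvtColor(cv2.imread(f),cv2.COLOR_BGR2GRAY)[r0:r0+h,c0:c0+w]
    print(f,c0,r0); print('\n'.join(' '.join('%3d'%v for v in r) for r in g))
E
python3 - <<'E'
from asc import *
asc('pics/top0.png',343,207,18,14); asc('pics/c1_top.png',343,207,18,16)
E
```

```text
pics/top0.png 343 207
153 154 152 153 152 151 151 153 150 151 149 152 150 150 151 149 149 149
159 158 157 158 157 157 157 157 156 156 157 155 155 155 155 153 153 152
158 158 158 159 159 158 159 159 159 158 155 155 154 155 154 154 153 152
152 154 152 153 153 153 148 144 139 139 143 147 149 148 148 146 146 146
150 150 151 149 146 130 120 108  99  94 116 142 150 150 148 149 149 148
151 151 153 149 133  83  62  56  52  47  85 133 151 154 155 155 154 155
149 150 152 149 128  76  56  72  77  57  83 129 150 154 151 150 154 152
152 153 151 151 137 102  85  97 111  81 101 138 153 153 152 152 153 154
155 154 155 153 148 122  86  87 104  83 107 144 152 150 151 149 149 150
153 152 153 153 150 131  82  71  83  81 114 141 148 147 145 142 142 140
152 151 151 149 148 130  82  59  66  87 123 140 144 141 140 140 138 141
148 148 146 145 144 130  88  59  63  91 127 139 140 142 140 141 141 141
143 141 141 142 141 130  92  65  75 100 130 141 141 143 142 143 142 144
139 138 139 138 137 129  98  84 104 112 120 136 143 144 143 143 143 145
pics/c1_top.png 343 207
 45  42  43  77 130 159 164 163 163 162 161 16
[... 405 characters left out ...]
 155 135 116 108  97  94 109 141 159 161 161 164 162
 87 137 162 162 160 141  90  58  49  49  70 104 142 160 163 164 163 165
114 154 165 165 163 146  99  60  50  71 111 146 158 162 163 161 160 160
138 161 165 164 163 158 138 100  73  88 128 153 158 157 156 152 153 151
153 163 161 161 161 158 143 104  78  93 125 149 153 152 153 150 148 151
156 159 158 155 155 152 139 100  74  92 123 146 153 151 153 150 152 150
153 152 152 151 151 149 138  96  70  86 119 148 153 151 153 153 154 153
148 148 149 149 150 149 138 100  70  87 116 146 154 153 155 154 156 155
150 147 150 150 150 152 144 115  77  90 114 141 156 158 157 158 158 157
152 153 152 152 152 153 148 121  97 117 125 128 148 156 158 158 158 159
```

The top-view pixels show C's tag has gone from a wide V to a single narrow line, so it did snap shut. The scene view was misleading. Next is cup B, with the dies now about 91 mm ahead of the TCP because the pliers slipped slightly forward.

Request:
{"api": "servo_tool", "payload": {"motion": [{"x":3,"y":0,"z":-10,"yaw":-10,"hand":0.66},{"x":6,"y":0,"z":-20,"yaw":-20,"hand":0.66},{"x":9,"y":0,"z":-30,"yaw":-30,"hand":0.66},{"x":12,"y":0,"z":-44,"yaw":-40,"hand":0.66},{"x":12,"y":0,"z":-44,"yaw":-50,"hand":0.66}]}}

```text
time: 16.45
eef_pos: [0.6676, -0.2248, 0.0754]
orientation: [-0.917, 1.58, -1.579]
wrist_force: [-0.8, -0.0, -2.7]
gripper_width: 0.0564
```

Request:
{"api": "servo_tool", "payload": {"motion": [{"x":0,"y":0,"z":0,"yaw":-10,"hand":0.66},{"x":0,"y":10,"z":0,"yaw":-20,"hand":0.66},{"x":0,"y":30,"z":0,"yaw":-22,"hand":0.66},{"x":0,"y":50,"z":0,"yaw":-22,"hand":0.66},{"x":0,"y":50,"z":0,"yaw":-22,"hand":0.66}]}}

```text
time: 17.08
eef_pos: [0.6658, -0.2256, 0.0223]
orientation: [-1.14, 1.319, -1.312]
wrist_force: [-0.1, -0.4, -1.2]
gripper_width: 0.0561
```

```bash
python3 chk.py scene,.459,-.195,-8; python3 - <<'E'
from h import *
s,p,M=st(); print(p.round(4),M[:,2].round(3),s['gripper_width'])
E
```

```text
scene 0.36 [ 0.4581 -0.1977] -7.8 12.8
scene 0 [ 0.4572 -0.1983] -8.4 13.1
[ 0.6677 -0.2262  0.0248] [ 0.99  -0.144 -0.001] 0.056786896174462365
```

On target. I'll advance 45 mm, squeeze, release and back off.

Request:
{"api": "servo_tool", "payload": {"motion": [{"x":0,"y":0,"z":-12,"yaw":0,"hand":0.66},{"x":0,"y":0,"z":-24,"yaw":0,"hand":0.66},{"x":0,"y":0,"z":-35,"yaw":0,"hand":0.66},{"x":0,"y":0,"z":-45,"yaw":0,"hand":0.66},{"x":0,"y":-1,"z":-45,"yaw":0,"hand":0.66}]}}

```text
time: 17.8
eef_pos: [0.6223, -0.2199, 0.0264]
orientation: [-1.138, 1.315, -1.314]
wrist_force: [-0.7, -0.0, -1.9]
gripper_width: 0.0568
```

Request:
{"api": "servo_tool", "payload": {"motion": [{"x":0,"y":-1,"z":0,"yaw":0,"hand":0.6},{"x":0,"y":-1,"z":0,"yaw":0,"hand":0.55},{"x":0,"y":-1,"z":0,"yaw":0,"hand":0.5},{"x":0,"y":-1,"z":0,"yaw":0,"hand":0.45},{"x":0,"y":-1,"z":0,"yaw":0,"hand":0.4}], "force": 30}}

```text
time: 18.42
eef_pos: [0.6237, -0.2197, 0.0274]
orientation: [-1.137, 1.314, -1.314]
wrist_force: [2.0, 0.8, 0.4]
gripper_width: 0.0349
```

Request:
{"api": "servo_tool", "payload": {"motion": [{"x":0,"y":0,"z":0,"yaw":0,"hand":0.38},{"x":0,"y":0,"z":0,"yaw":0,"hand":0.36},{"x":0,"y":0,"z":0,"yaw":0,"hand":0.36},{"x":0,"y":0,"z":0,"yaw":0,"hand":0.36},{"x":0,"y":0,"z":0,"yaw":0,"hand":0.36}], "force": 38}}

```text
time: 19.05
eef_pos: [0.6233, -0.2198, 0.0273]
orientation: [-1.138, 1.314, -1.314]
wrist_force: [1.3, 0.3, -1.3]
gripper_width: 0.0339
```

Request:
{"api": "servo_tool", "payload": {"motion": [{"x":0,"y":0,"z":0,"yaw":0,"hand":0.45},{"x":0,"y":0,"z":0,"yaw":0,"hand":0.52},{"x":0,"y":0,"z":0,"yaw":0,"hand":0.6},{"x":0,"y":0,"z":0,"yaw":0,"hand":0.655},{"x":0,"y":0,"z":0,"yaw":0,"hand":0.655}], "force": 20}}

```text
time: 19.68
eef_pos: [0.6232, -0.2198, 0.0273]
orientation: [-1.138, 1.314, -1.314]
wrist_force: [0.0, -0.1, -1.4]
gripper_width: 0.0561
```

Request:
{"api": "servo_tool", "payload": {"motion": [{"x":0,"y":1.5,"z":10,"yaw":0,"hand":0.655},{"x":0,"y":1.5,"z":30,"yaw":0,"hand":0.655},{"x":0,"y":1.5,"z":55,"yaw":0,"hand":0.655},{"x":0,"y":-20,"z":60,"yaw":0,"hand":0.655},{"x":0,"y":-50,"z":60,"yaw":0,"hand":0.655}]}}

```text
time: 20.3
eef_pos: [0.6831, -0.228, 0.0766]
orientation: [-1.139, 1.315, -1.313]
wrist_force: [-0.3, 0.5, -1.6]
gripper_width: 0.0562
```

```bash
python3 chk.py scene,.458,-.197,-8 top,.457,-.195,-8; python3 - <<'E'
from asc import *
from h import *
u=proj('top',[.53,-.205,.05])[0].astype(int); asc('pics/last_top.png',u[0]-9,u[1]-7,18,14)
s,p,M=st(); print(p.round(4),M[:,2].round(3),s['time'])
E
```

```text
scene 0.36 [ 0.4536 -0.1971] -6.8 13.22
scene 0 [ 0.4537 -0.1973] -9.0 13.33
top 0.36 [ 0.4668 -0.1903] -10.8 7.8
top 0 [ 0.4671 -0.1895] -13.5 7.66
pics/last_top.png 315 210
 86  89  92  92  94  96  96  97  98  98  99  97  96  95  96  95  93  92
 89  88  91  92  94  95  96  97  97  94  92  92  95  94  97  96  93  92
 89  89  89  86  86  86  85  81  81  76  72  74  76  81  83  83  83  83
 80  80  74  64  56  51  46  45  45  39  38  40  39  46  48  48  51  56
 58  49  42  34  34  31  28  29  28  31  27  28  28  28  28  29  30  31
 35  31  33  30  29  29  28  30  28  30  31  28  30  29  28  28  29  33
 31  39  45  43  36  31  32  33  31  33  30  32  32  30  32  32  40  45
 36  50  58  54  40  33  31  33  31  32  32  34  33  32  32  33  40  53
 34  43  47  46  36  34  32  31  34  33  34  32  32  33  31  32  35  43
 32  34  33  34  34  33  37  39  42  42  42  41  42  41  38  37  36  33
 32  36  38  43  48  52  58  63  64  64  65  66  66  65  60  58  54  46
 41  50  57  64  74  78  80  82  85  85  84  87  88  88  87  87  82  77
 60  71  74  80  84  85  85  86  90  90  90  91  91  93  91  92  92  89
 73  78  81  82  85  83  87  87  88  89  89  90  89  92  89  91  91  90
[ 0.6859 -0.2293  0.0809] [ 0.99  -0.143  0.007] 20.4
```

Request:
{"api": "servo_tool", "payload": {"motion": [{"x":-40,"y":0,"z":-12,"yaw":1,"hand":0.66},{"x":-85,"y":0,"z":-25,"yaw":2,"hand":0.66},{"x":-130,"y":0,"z":-40,"yaw":3,"hand":0.66},{"x":-176,"y":0,"z":-54,"yaw":3.3,"hand":0.66},{"x":-176,"y":0,"z":-54,"yaw":3.3,"hand":0.66}]}}

```text
time: 21.02
eef_pos: [0.6539, -0.0394, 0.0762]
orientation: [-1.11, 1.353, -1.346]
wrist_force: [-0.1, -0.6, -0.9]
gripper_width: 0.0565
```

```bash
python3 chk.py scene,.4445,-.004,-11 top,.455,-.195,-8 top,.4445,-.0015,-11; python3 - <<'E'
from asc import *
from h import *
u=proj('top',[.53,-.205,.05])[0].astype(int); asc('pics/last_top.png',u[0]-9,u[1]-7,18,14)
s,p,M=st(); print(p.round(4),M[:,2].round(3),s['time'])
E
```

```text
scene 0.36 [ 0.4424 -0.0053] -10.7 14.2
scene 0 [ 0.4424 -0.0057] -12.8 13.82
top 0.36 [ 0.4554 -0.1934] -8.8 8.55
top 0 [ 0.4548 -0.1931] -10.3 8.34
top 0.36 [4.356e-01 2.000e-04] -2.2 10.35
top 0 [0.4369 0.0015] -6.0 10.2
pics/last_top.png 315 210
162 161 163 162 162 162 161 158 158 159 160 160 160 161 159 161 162 160
151 150 152 155 154 154 151 151 152 154 153 153 156 155 155 155 154 156
151 150 152 154 154 154 153 152 154 154 155 155 156 156 156 156 157 158
152 152 152 152 152 153 154 153 154 155 154 155 157 155 156 154 156 156
151 152 153 152 153 150 151 153 152 154 154 153 156 154 153 155 155 157
151 152 154 152 153 153 155 155 152 152 155 155 158 158 160 158 161 160
154 156 155 157 156 158 159 152 134 126 134 140 143 149 158 162 164 163
158 158 160 159 159 160 159 141  90  62  66  74  85 117 155 164 164 164
159 161 160 161 161 162 163 144  93  61  50  56  71 111 155 165 166 165
163 165 162 162 163 165 165 154 125  95  81  98 121 139 162 167 166 166
162 160 161 161 160 161 159 153 124  90  89 118 149 157 162 161 159 160
158 159 158 159 157 158 157 145 109  85  98 132 156 158 157 159 158 156
160 159 160 161 159 161 159 146 104  83 104 143 161 162 162 160 157 153
159 161 160 161 159 162 160 142  95  84 113 150 162 158 157 155 150 144
[ 0.6543 -0.0459  0.0765] [ 0.98  -0.198 -0.001] 21.125
```

B is shut too, showing a single line. I'll go down and press cup A.

Request:
{"api": "servo_tool", "payload": {"motion": [{"x":0,"y":20,"z":0,"yaw":0,"hand":0.66},{"x":0,"y":40,"z":0,"yaw":0,"hand":0.66},{"x":0,"y":51,"z":0,"yaw":0,"hand":0.66},{"x":0,"y":51,"z":0,"yaw":0,"hand":0.66},{"x":0,"y":51,"z":0,"yaw":0,"hand":0.66}]}}

```text
time: 21.75
eef_pos: [0.6548, -0.0467, 0.0266]
orientation: [-1.107, 1.356, -1.356]
wrist_force: [0.3, 0.0, -3.1]
gripper_width: 0.0568
```

Request:
{"api": "servo_tool", "payload": {"motion": [{"x":0,"y":0,"z":-12,"yaw":0,"hand":0.66},{"x":0,"y":0,"z":-24,"yaw":0,"hand":0.66},{"x":0,"y":0,"z":-35,"yaw":0,"hand":0.66},{"x":0,"y":0,"z":-45,"yaw":0,"hand":0.66},{"x":0,"y":-1,"z":-45,"yaw":0,"hand":0.66}]}}

```text
time: 22.38
eef_pos: [0.6093, -0.0373, 0.0274]
orientation: [-1.108, 1.356, -1.355]
wrist_force: [0.9, -0.0, -1.4]
gripper_width: 0.0565
```

Request:
{"api": "servo_tool", "payload": {"motion": [{"x":0,"y":-1,"z":0,"yaw":0,"hand":0.6},{"x":0,"y":-1,"z":0,"yaw":0,"hand":0.55},{"x":0,"y":-1,"z":0,"yaw":0,"hand":0.5},{"x":0,"y":-1,"z":0,"yaw":0,"hand":0.45},{"x":0,"y":-1,"z":0,"yaw":0,"hand":0.4}], "force": 30}}

```text
time: 23.0
eef_pos: [0.6105, -0.0376, 0.0283]
orientation: [-1.107, 1.356, -1.356]
wrist_force: [2.9, -1.0, -0.6]
gripper_width: 0.035
```

Request:
{"api": "servo_tool", "payload": {"motion": [{"x":0,"y":0,"z":0,"yaw":0,"hand":0.38},{"x":0,"y":0,"z":0,"yaw":0,"hand":0.36},{"x":0,"y":0,"z":0,"yaw":0,"hand":0.36},{"x":0,"y":0,"z":0,"yaw":0,"hand":0.36},{"x":0,"y":0,"z":0,"yaw":0,"hand":0.36}], "force": 38}}

```text
time: 23.62
eef_pos: [0.6104, -0.0375, 0.0283]
orientation: [-1.107, 1.356, -1.356]
wrist_force: [2.0, -1.1, -1.3]
gripper_width: 0.0313
```

Request:
{"api": "servo_tool", "payload": {"motion": [{"x":0,"y":0,"z":0,"yaw":0,"hand":0.45},{"x":0,"y":0,"z":0,"yaw":0,"hand":0.52},{"x":0,"y":0,"z":0,"yaw":0,"hand":0.6},{"x":0,"y":0,"z":0,"yaw":0,"hand":0.655},{"x":0,"y":0,"z":0,"yaw":0,"hand":0.655}], "force": 20}}

```text
time: 24.25
eef_pos: [0.6103, -0.0375, 0.0283]
orientation: [-1.107, 1.356, -1.356]
wrist_force: [0.4, -0.1, -1.4]
gripper_width: 0.056
```

Request:
{"api": "servo_tool", "payload": {"motion": [{"x":0,"y":1.5,"z":10,"yaw":0,"hand":0.655},{"x":0,"y":1.5,"z":30,"yaw":0,"hand":0.655},{"x":0,"y":1.5,"z":55,"yaw":0,"hand":0.655},{"x":0,"y":-20,"z":60,"yaw":0,"hand":0.655},{"x":0,"y":-50,"z":60,"yaw":0,"hand":0.655}]}}

```text
time: 24.88
eef_pos: [0.6695, -0.0498, 0.0778]
orientation: [-1.108, 1.357, -1.356]
wrist_force: [0.5, 0.2, -1.3]
gripper_width: 0.0558
```

```bash
python3 chk.py scene,.4425,-.004,-11 ; python3 - <<'E'
from asc import *
from h import *
u=proj('top',[.515,-.016,.05])[0].astype(int); asc('pics/last_top.png',u[0]-9,u[1]-9,18,18)
s,p,M=st(); print(p.round(4),M[:,2].round(3),s['time'])
E
```

```text
scene 0.36 [ 0.4356 -0.0018] -13.2 13.06
scene 0 [ 0.4354 -0.0016] -16.0 12.98
pics/last_top.png 254 214
 92  94  95  97  99  98  99  99 100  99 101  97  98  97  95  95  93  91
 92  95  96  97  99  97 100  99 100  99 101  99  97  97  94  94  93  91
 91  94  96  94  98 101  99 101 100  99  98  98  97  96  92  89  87  85
 91  94  97  97  98  98  99  99  95  93  89  88  83  80  72  68  61  58
 92  94  96  98  95  96  91  87  80  65  60  55  45  45  42  38  33  32
 93  94  96  94  88  79  64  52  43  37  34  31  30  29  28  30  34  30
 92  93  88  80  61  48  33  32  30  29  29  30  30  29  33  39  45  41
 82  77  63  46  35  31  31  29  27  32  31  33  33  34  36  48  54  48
 57  46  35  31  31  27  32  33  35  31  32  31  31  31  34  41  45  41
 37  35  34  32  30  31  30  32  33  30  31  31  33  31  32  33  35  33
 36  46  44  38  33  33  32  31  33  35  30  35  37  40  44  42  47  45
 41  55  49  44  33  33  33  32  33  42  50  55  62  67  68  69  74  76
 37  42  43  40  33  33  41  46  56  65  77  84  89  91  88  92  90  90
 30  32  32  35  42  53  62  71  81  86  93  94  93  93  94  94  92  91
 31  30  35  48  64  79  84  87  88  91  92  92  91  92  91  92  91  91
 32  42  50  65  79  86  90  91  89  90  91  91  93  91  93  92  91  91
 44  59  74  80  85  87  89  90  90  91  92  90  91  90  92  91  91  90
 59  76  82  84  88  87  89  89  90  91  91  90  91  91  90  91  89  88
[ 0.6724 -0.05    0.0816] [ 0.98  -0.2    0.006] 24.975
```

Request:
{"api": "servo_tool", "payload": {"motion": [{"x":20,"y":-30,"z":0,"yaw":0,"hand":0.65},{"x":60,"y":-60,"z":-5,"yaw":-2,"hand":0.65},{"x":115,"y":-60,"z":-15,"yaw":-4,"hand":0.65},{"x":170,"y":-60,"z":-30,"yaw":-6,"hand":0.65},{"x":210,"y":-60,"z":-40,"yaw":-6,"hand":0.65}]}}

```text
time: 25.6
eef_pos: [0.5861, -0.2504, 0.1374]
orientation: [-1.162, 1.282, -1.282]
wrist_force: [0.5, -0.7, -1.6]
gripper_width: 0.0556
```

```bash
python3 - <<'E'
from h import *
s,p,M=st(); print(p.round(4),M[:,2].round(3),s['time'])
d=np.array([.507,-.4205,.075])-p; print((M.T@d*1000).round(1), 'yaw',np.degrees(np.arctan2(M[1,2],M[0,2])))
E
```

```text
[ 0.5861 -0.2504  0.1374] [ 0.995 -0.098 -0.001] 25.6
[177.   62.6 -61.9] yaw -5.651843477785214
```

Request:
{"api": "servo_tool", "payload": {"motion": [{"x":50,"y":0,"z":-17,"yaw":-2,"hand":0.65},{"x":105,"y":0,"z":-37,"yaw":-4,"hand":0.65},{"x":150,"y":10,"z":-53,"yaw":-6,"hand":0.65},{"x":177,"y":40,"z":-62,"yaw":-6,"hand":0.65},{"x":177,"y":60,"z":-62,"yaw":-6,"hand":0.65}]}}

```text
time: 26.22
eef_pos: [0.5061, -0.4206, 0.076]
orientation: [-1.213, 1.209, -1.206]
wrist_force: [0.5, 0.7, -2.2]
gripper_width: 0.0559
```

```bash
python3 chk.py scene,.4354,-.0016,-15 top,.4365,.0005,-15 top,.454,-.193,-9; python3 - <<'E'
from asc import *
from h import *
u=proj('top',[.51,-.018,.05])[0].astype(int); asc('pics/last_top.png',u[0]-9,u[1]-7,18,16)
s,p,M=st(); print(p.round(4),M[:,2].round(3),s['time'])
g=lambda y,x,o:None
im=cv2.imread('pics/last_scene.png'); u=proj('scene',[.45,-.42,.06])[0].astype(int); cv2.imwrite('pics/d1.png',cv2.resize(im[u[1]-35:u[1]+35,u[0]-40:u[0]+40],None,fx=7,fy=7,interpolation=cv2.INTER_CUBIC)); print(u)
E
```

```text
scene 0.36 [ 0.4355 -0.0015] -11.6 12.56
scene 0 [ 0.4356 -0.0017] -15.6 12.51
top 0.36 [0.439  0.0046] -16.5 6.9
top 0 [0.4383 0.005 ] -18.9 6.47
top 0.36 [ 0.4557 -0.1934] -9.2 8.48
top 0 [ 0.4549 -0.1931] -10.7 8.15
pics/last_top.png 255 218
143 144 141 142 141 140 141 141 142 142 143 141 139 142 141 140 141 141
148 147 147 146 147 145 147 147 146 145 147 145 146 145 145 145 145 146
152 152 150 151 151 150 152 151 150 152 151 150 151 148 150 148 150 148
152 150 149 152 148 150 149 150 148 150 149 148 147 149 148 147 149 148
154 154 154 155 154 154 155 148 139 144 152 152 154 153 154 152 153 151
160 159 158 159 160 158 156 134 100 116 135 142 151 158 158 158 155 156
160 158 160 159 159 159 153 124  72  61  70  88 123 150 159 161 161 159
160 161 162 161 163 162 160 141  97  60  53  70 106 146 163 166 166 166
162 162 161 163 162 162 164 150 117  82  91 116 136 159 165 165 166 166
159 161 161 160 159 161 159 147 106  86 116 147 157 160 159 159 160 160
156 157 157 158 157 158 157 140 103  97 128 154 160 160 158 159 158 158
158 159 159 160 159 160 155 133  93 104 141 160 163 164 165 163 163 164
161 164 165 165 165 165 155 127  94 110 155 169 168 167 168 168 167 168
169 168 170 169 167 161 145 115  94 119 163 171 171 171 170 171 170 170
168 170 169 169 164 147 123 112 103 130 164 173 170 171 170 170 170 169
167 167 168 168 157 142 135 127 113 135 162 169 169 169 169 168 168 167
[ 0.5077 -0.4156  0.0748] [ 1.     0.008 -0.004] 26.325
[186 167]
```

All three tags are shut. I'll lower the pliers onto the post.

Request:
{"api": "servo_tool", "payload": {"motion": [{"x":0,"y":10,"z":0,"yaw":0,"hand":0.65},{"x":0,"y":20,"z":0,"yaw":0,"hand":0.65},{"x":0,"y":27,"z":0,"yaw":0,"hand":0.65},{"x":0,"y":32,"z":0,"yaw":0,"hand":0.65},{"x":0,"y":34,"z":0,"yaw":0,"hand":0.65}]}}

```text
time: 26.95
eef_pos: [0.5091, -0.4174, 0.0441]
orientation: [-1.213, 1.203, -1.203]
wrist_force: [-0.6, -0.2, -1.9]
gripper_width: 0.0554
```

Request:
{"api": "servo_tool", "payload": {"motion": [{"x":0,"y":0.5,"z":0,"yaw":0,"hand":0.65},{"x":0,"y":1,"z":0,"yaw":0,"hand":0.65},{"x":0,"y":1.5,"z":0,"yaw":0,"hand":0.65},{"x":0,"y":2,"z":0,"yaw":0,"hand":0.65},{"x":0,"y":2,"z":0,"yaw":0,"hand":0.65}]}}

```text
time: 27.58
eef_pos: [0.5092, -0.4175, 0.0423]
orientation: [-1.213, 1.203, -1.203]
wrist_force: [-0.7, 0.3, -0.6]
gripper_width: 0.0558
```

Request:
{"api": "servo_tool", "payload": {"motion": [{"x":0,"y":0.5,"z":0,"yaw":0,"hand":0.65},{"x":0,"y":1,"z":0,"yaw":0,"hand":0.65},{"x":0,"y":1.5,"z":0,"yaw":0,"hand":0.65},{"x":0,"y":2.2,"z":0,"yaw":0,"hand":0.65},{"x":0,"y":2.2,"z":0,"yaw":0,"hand":0.65}]}}

```text
time: 28.2
eef_pos: [0.5092, -0.4175, 0.04]
orientation: [-1.213, 1.203, -1.203]
wrist_force: [-0.1, -0.1, -0.6]
gripper_width: 0.0558
```

```bash
python3 - <<'E'
from h import *
P=[env.state()['wrist_force'].round(1)];print(P)
im=env.get_image('scene'); u=proj('scene',[.46,-.42,.06])[0].astype(int); print(u)
m=crop(im,u[0]-40,u[1]-35,u[0]+40,u[1]+35,8); cv2.imwrite('pics/d1.png',m)
E
```

```text
[array([-0.1, -0.1, -0.6])]
[185 169]
```

View pics/d1.png

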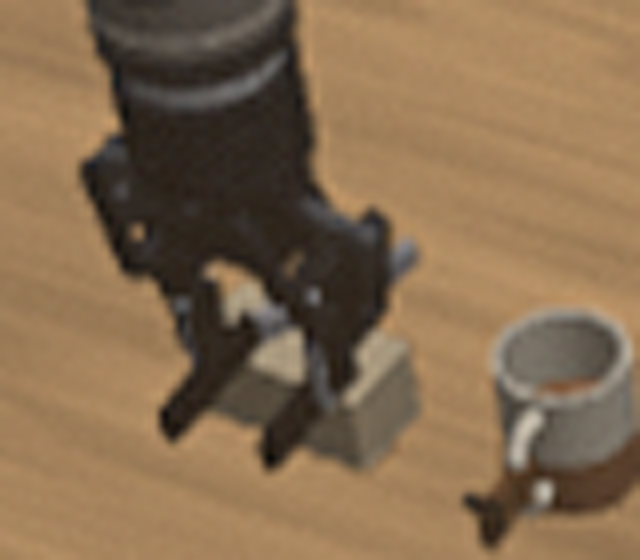

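The crop shows the pliers over the post, with handle ends at about (170,425) and (270,455). I'll work out where the balance point lies.

```bash
python3 - <<'E'
from h import *
f=lambda U,z:unproj('scene',((U[0]+.5)/8-.5+145,(U[1]+.5)/8-.5+134),z)
for z in(.048,.055,.06): print(z,f((170,428),z).round(4),f((272,458),z).round(4))
print([f(U,.045).round(4) for U in[(352,405),(408,340),(232,362)]])
E
```

```text
0.048 [ 0.5536 -0.4404  0.048 ] [ 0.5512 -0.3908  0.048 ]
0.055 [ 0.5593 -0.435   0.055 ] [ 0.5569 -0.3857  0.055 ]
0.06 [ 0.5634 -0.4312  0.06  ] [ 0.561  -0.3821  0.06  ]
[array([ 0.5067, -0.3799,  0.045 ]), array([ 0.461, -0.38 ,  0.045]), array([ 0.505 , -0.4421,  0.045 ])]
```

Request:
{"api": "servo_tool", "payload": {"motion": [{"x":0,"y":-5,"z":0,"yaw":0,"hand":0.65},{"x":0,"y":-5,"z":-6,"yaw":0,"hand":0.65},{"x":0,"y":-5,"z":-11,"yaw":0,"hand":0.65},{"x":0,"y":-2,"z":-11,"yaw":0,"hand":0.65},{"x":0,"y":0,"z":-11,"yaw":0,"hand":0.65}]}}

```text
time: 28.88
eef_pos: [0.4981, -0.4175, 0.0399]
orientation: [-1.213, 1.203, -1.203]
wrist_force: [1.2, 0.1, 0.7]
gripper_width: 0.0561
```

Request:
{"api": "servo_tool", "payload": {"motion": [{"x":0,"y":0.5,"z":0,"yaw":0,"hand":0.65},{"x":0,"y":1,"z":0,"yaw":0,"hand":0.65},{"x":0,"y":1.5,"z":0,"yaw":0,"hand":0.65},{"x":0,"y":1.5,"z":0,"yaw":0,"hand":0.65},{"x":0,"y":1.5,"z":0,"yaw":0,"hand":0.65}]}}

```text
time: 29.5
eef_pos: [0.4983, -0.4176, 0.0397]
orientation: [-1.213, 1.203, -1.203]
wrist_force: [-2.8, 2.5, 9.2]
gripper_width: 0.056
```

Request:
{"api": "servo_tool", "payload": {"motion": [{"x":0,"y":-0.5,"z":0,"yaw":0,"hand":0.65},{"x":0,"y":-1,"z":0,"yaw":0,"hand":0.67},{"x":0,"y":-1,"z":0,"yaw":0,"hand":0.7},{"x":0,"y":-1,"z":0,"yaw":0,"hand":0.78},{"x":0,"y":-1,"z":0,"yaw":0,"hand":0.86}]}}

```text
time: 30.12
eef_pos: [0.4983, -0.4176, 0.0396]
orientation: [-1.213, 1.203, -1.203]
wrist_force: [0.6, -0.2, -0.3]
gripper_width: 0.0733
```

Request:
{"api": "servo_tool", "payload": {"motion": [{"x":0,"y":-5,"z":0,"yaw":0,"hand":0.86},{"x":0,"y":-20,"z":0,"yaw":0,"hand":0.86},{"x":0,"y":-50,"z":0,"yaw":0,"hand":0.86},{"x":0,"y":-90,"z":0,"yaw":0,"hand":0.86},{"x":0,"y":-120,"z":0,"yaw":0,"hand":0.86}]}}

```text
time: 30.75
eef_pos: [0.4987, -0.4181, 0.1628]
orientation: [-1.213, 1.201, -1.206]
wrist_force: [-0.1, -0.3, 0.4]
gripper_width: 0.0737
```

```bash
python3 chk.py scene,.4354,-.0016,-15 scene,.4537,-.197,-9 scene,.4615,-.301,6 top,.438,.002,-15 top,.4545,-.193,-10 ; python3 - <<'E'
from asc import *
from h import *
u=proj('scene',[.48,-.42,.05])[0].astype(int); asc('pics/last_scene.png',u[0]-14,u[1]-10,28,22)
s,p,M=st(); print(p.round(4),M[:,2].round(3),s['time'])
E
```

```text
scene 0.36 [ 0.4355 -0.0015] -12.4 12.62
scene 0 [ 0.4356 -0.0017] -15.6 12.51
scene 0.36 [ 0.4532 -0.197 ] -7.1 12.82
scene 0 [ 0.4533 -0.1967] -9.6 12.91
scene 0.36 [ 0.4619 -0.301 ] 10.7 11.56
scene 0 [ 0.462  -0.3008] 5.9 11.71
top 0.36 [0.4389 0.0045] -16.4 6.9
top 0 [0.4387 0.0043] -17.8 6.52
top 0.36 [ 0.4553 -0.1935] -9.1 8.49
top 0 [ 0.4552 -0.1934] -10.1 8.26
pics/last_scene.png 168 165
138 135 134 134 133 134 132 129 127 127 129 128 127 131 130 132 132 135 132 127 123 121 147 141 132 140 145 106
137 138 136 137 139 137 139 136 137 134 131 129 130 126 127 129 133 131 129 127 127 129 132 127 120 119 114  83
137 133 139 138 137 137 137 137 142 140 139 136 135 133 133 128 129 130 128 131 129 132 119 100  98  81  85 100
134 136 134 140 139 139 136 134 133 140 141 143 140 141 138 135 130 123 112 117 120 115  98  78  82  85 101 133
131 132 132 134 135 134 136 144 141 144 139 139 140 139 137 129 119 111  79  97 117 109  82  85  97 108 121 141
137 136 134 132 127 124 148 159 158 141 142 138 134 130 115 106  96  91  74  94 134 119  87 106 127 132 136 134
136 138 137 133 124 139 160 
[... 1115 characters left out ...]
  75  79  74  68  66  84 106 122 140 125  56  39  39  29  56 122 163 151 121  96  99 102
 41  41  43  41  56  77  78  75  77  77  75  72  71  77  86  69  36  40  34  60 112 151 155 121  97 104 103 103
 38  41  40  55  72  78  76  77  77  77  77  77  78  72  57  43  39  43  39  82 146 159 123 100 103 101 101 101
 39  40  55  65  76  74  76  77  78  76  78  79  76  61  42  41  42  36  48  75 122 131  99 103 103 102 104 102
 44  86 116  97  84  77  73  71  73  77  76  78  65  47  41  45  41  45  61  76  78  98 107 105 103 101 102 101
 81 135 150 133 128 120  96  75  70  70  75  72  54  43  46  40  37  55  76  79  81 100 109 105 103 102  98 102
[ 0.5003 -0.4194  0.1651] [1.    0.008 0.007] 30.85
```

The pliers lie flat on the post: the scene pixels match the starting picture. Now cup C: I'll move over it, straddling with the fingers square to the handle.

Request:
{"api": "servo_tool", "payload": {"motion": [{"x":-30,"y":0,"z":-9,"yaw":-2,"hand":0.95},{"x":-60,"y":0,"z":-18,"yaw":-4,"hand":0.95},{"x":-95,"y":0,"z":-28,"yaw":-6,"hand":0.95},{"x":-122,"y":0,"z":-36.5,"yaw":-8,"hand":0.95},{"x":-122,"y":0,"z":-36.5,"yaw":-8,"hand":0.95}]}}

```text
time: 31.48
eef_pos: [0.4602, -0.2936, 0.1598]
orientation: [-1.276, 1.098, -1.096]
wrist_force: [-0.1, -0.8, 0.1]
gripper_width: 0.0812
```

Request:
{"api": "servo_tool", "payload": {"motion": [{"x":0,"y":30,"z":0,"yaw":0,"hand":0.95},{"x":0,"y":50,"z":0,"yaw":0,"hand":0.95},{"x":0,"y":65,"z":0,"yaw":0,"hand":0.95},{"x":0,"y":65,"z":0,"yaw":0,"hand":0.95},{"x":0,"y":65,"z":0,"yaw":0,"hand":0.95}]}}

```text
time: 32.1
eef_pos: [0.4612, -0.2964, 0.0952]
orientation: [-1.275, 1.099, -1.101]
wrist_force: [0.3, -0.3, -0.1]
gripper_width: 0.0809
```

```bash
python3 - <<'E'
from h import *
s,p,M=st(); print(p.round(4),M[:,2].round(3),s['time'],s['wrist_force'].round(1),s['gripper_width'])
d=np.array([.462,-.296,.022])-p; print((M.T@d*1000).round(1))
im=env.get_image('scene'); u=proj('scene',[.46,-.29,.07])[0].astype(int); cv2.imwrite('pics/e1.png',crop(im,u[0]-35,u[1]-35,u[0]+35,u[1]+30,8))
E
```

```text
[ 0.4612 -0.2964  0.0952] [0.989 0.147 0.001] 32.1 [ 0.3 -0.3 -0.1] 0.08091124810105935
[-0.3 73.2  0.8]
```

View pics/e1.png

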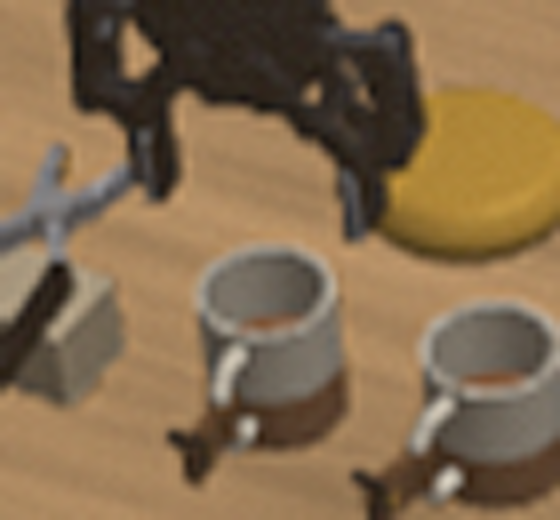

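The crop shows the fingers symmetric over cup C: tips at (155,190) and (360,235), rim at (270,295), and the lean matches the perspective. I'll descend and grip.

Request:
{"api": "servo_tool", "payload": {"motion": [{"x":0,"y":18,"z":0,"yaw":0,"hand":0.95},{"x":0,"y":36,"z":0,"yaw":0,"hand":0.95},{"x":0,"y":52,"z":0,"yaw":0,"hand":0.95},{"x":0,"y":65,"z":0,"yaw":0,"hand":0.95},{"x":0,"y":72,"z":0,"yaw":0,"hand":0.95}]}}

```text
time: 32.78
eef_pos: [0.4602, -0.2956, 0.0214]
orientation: [-1.276, 1.101, -1.098]
wrist_force: [1.1, 0.7, 0.2]
gripper_width: 0.0812
```

Request:
{"api": "servo_tool", "payload": {"motion": [{"x":0,"y":0,"z":0,"yaw":0,"hand":0.8},{"x":0,"y":0,"z":0,"yaw":0,"hand":0.7},{"x":0,"y":0,"z":0,"yaw":0,"hand":0.6},{"x":0,"y":0,"z":0,"yaw":0,"hand":0.55},{"x":0,"y":0,"z":0,"yaw":0,"hand":0.55}], "force": 30}}

```text
time: 33.4
eef_pos: [0.4612, -0.2967, 0.0234]
orientation: [-1.275, 1.098, -1.102]
wrist_force: [-1.3, -2.1, 6.0]
gripper_width: 0.0588
```

Request:
{"api": "servo_tool", "payload": {"motion": [{"x":0,"y":-3,"z":0,"yaw":0,"hand":0.55},{"x":0,"y":-10,"z":0,"yaw":0,"hand":0.55},{"x":0,"y":-25,"z":0,"yaw":0,"hand":0.55},{"x":0,"y":-45,"z":0,"yaw":0,"hand":0.55},{"x":0,"y":-70,"z":0,"yaw":0,"hand":0.55}]}}

```text
time: 34.02
eef_pos: [0.4604, -0.2955, 0.0937]
orientation: [-1.276, 1.1, -1.099]
wrist_force: [0.3, 0.1, -2.5]
gripper_width: 0.0591
```

Request:
{"api": "servo_tool", "payload": {"motion": [{"x":0,"y":-30,"z":0,"yaw":0,"hand":0.55},{"x":-30,"y":-60,"z":6,"yaw":0,"hand":0.55},{"x":-70,"y":-75,"z":14,"yaw":0,"hand":0.55},{"x":-115,"y":-75,"z":24,"yaw":0,"hand":0.55},{"x":-160,"y":-75,"z":33,"yaw":0,"hand":0.55}]}}

```text
time: 34.65
eef_pos: [0.4698, -0.1312, 0.1689]
orientation: [-1.275, 1.098, -1.101]
wrist_force: [0.5, 0.4, -2.8]
gripper_width: 0.0589
```

Request:
{"api": "servo_tool", "payload": {"motion": [{"x":-50,"y":0,"z":10,"yaw":1,"hand":0.55},{"x":-100,"y":0,"z":20,"yaw":2,"hand":0.55},{"x":-150,"y":0,"z":31,"yaw":3,"hand":0.55},{"x":-200,"y":0,"z":41,"yaw":4,"hand":0.55},{"x":-250,"y":0,"z":52,"yaw":5,"hand":0.55}]}}

```text
time: 35.28
eef_pos: [0.4841, 0.1237, 0.1686]
orientation: [-1.236, 1.164, -1.165]
wrist_force: [0.9, -0.5, -1.3]
gripper_width: 0.0592
```

```bash
cat > go.py <<'E'
import sys; from h import *
t=np.array([float(a) for a in sys.argv[1:4]]); s,p,M=st(); h=np.degrees(np.arctan2(M[1,2],M[0,2]))
print(p.round(4),'cmd',(M.T@(t-p)*1000).round(1),'yaw cmd',(h-float(sys.argv[4])).round(1),s['wrist_force'].round(1),s['gripper_width'].round(4),s['time'],s['qpos'].round(2))
E
python3 go.py .503 .45 .165 0
```

```text
Traceback (most recent call last):
  File "go.py", line 3, in <module>
    print(p.round(4),'cmd',(M.T@(t-p)*1000).round(1),'yaw cmd',(h-float(sys.argv[4])).round(1),s['wrist_force'].round(1),s['gripper_width'].round(4),s['time'],s['qpos'].round(2))
                                                                                                                         ^^^^^^^^^^^^^^^^^^^^^^^^
AttributeError: 'float' object has no attribute 'round'
```

Request:
{"api": "servo_tool", "payload": {"motion": [{"x":-50,"y":0,"z":8,"yaw":1,"hand":0.55},{"x":-100,"y":0,"z":14,"yaw":2,"hand":0.55},{"x":-150,"y":0,"z":22,"yaw":3,"hand":0.55},{"x":-200,"y":0,"z":28,"yaw":3,"hand":0.55},{"x":-250,"y":0,"z":34,"yaw":3,"hand":0.55}]}}

```text
time: 35.9
eef_pos: [0.503, 0.3752, 0.1685]
orientation: [-1.213, 1.203, -1.204]
wrist_force: [1.1, -0.8, -2.7]
gripper_width: 0.0594
```

Request:
{"api": "servo_tool", "payload": {"motion": [{"x":-35,"y":0,"z":3,"yaw":0,"hand":0.55},{"x":-65,"y":0,"z":3,"yaw":0,"hand":0.55},{"x":-72,"y":0,"z":3,"yaw":0,"hand":0.55},{"x":-72,"y":0,"z":3,"yaw":0,"hand":0.55},{"x":-72,"y":0,"z":3,"yaw":0,"hand":0.55}]}}

```text
time: 36.52
eef_pos: [0.5062, 0.4439, 0.1677]
orientation: [-1.213, 1.204, -1.206]
wrist_force: [-0.6, -0.1, -1.6]
gripper_width: 0.0593
```

```bash
sed -i "s/s\['gripper_width'\].round(4)/s['gripper_width']/" go.py; python3 go.py .503 .45 .1234 0; python3 - <<'E'
from fit import *
s,p,M=st(); h=np.arctan2(M[1,2],M[0,2])
for n in('top','scene'):
    im=env.get_image(n); cv2.imwrite(f'pics/f1_{n}.png',im[:,:,::-1])
    r,f=fit(n,im,np.array([p[0],p[1],h]),0,p[2]-.0234); print(n,r.round(4),f)
E
```

```text
[0.5062 0.4439 0.1677] cmd [-6.2 44.3 -3.2] yaw cmd 0.4 [-0.6 -0.1 -1.6] 0.05930303144933242 36.525 [-0.65  0.54 -0.24  1.6   0.14  1.03 -2.49]
top [0.5144 0.4472 0.2008] 22.474485052040837
scene [ 0.5008  0.4466 -0.0652] 22.092378822826507
```

Request:
{"api": "servo_tool", "payload": {"motion": [{"x":0,"y":12,"z":-3,"yaw":0,"hand":0.55},{"x":0,"y":25,"z":-3,"yaw":0,"hand":0.55},{"x":0,"y":34,"z":-3,"yaw":0,"hand":0.55},{"x":0,"y":40,"z":-3,"yaw":0,"hand":0.55},{"x":0,"y":40,"z":-3,"yaw":0,"hand":0.55}]}}

```text
time: 37.25
eef_pos: [0.5024, 0.4456, 0.1269]
orientation: [-1.214, 1.203, -1.203]
wrist_force: [0.7, -0.1, -1.9]
gripper_width: 0.0595
```

Request:
{"api": "servo_tool", "payload": {"motion": [{"x":0,"y":1,"z":0,"yaw":0,"hand":0.55},{"x":0,"y":2,"z":0,"yaw":0,"hand":0.55},{"x":0,"y":3,"z":0,"yaw":0,"hand":0.55},{"x":0,"y":4,"z":0,"yaw":0,"hand":0.55},{"x":0,"y":4.5,"z":0,"yaw":0,"hand":0.55}]}}

```text
time: 37.88
eef_pos: [0.5026, 0.4458, 0.1235]
orientation: [-1.213, 1.203, -1.203]
wrist_force: [-2.0, -1.3, 2.2]
gripper_width: 0.0589
```

Contact on the board (force now +2.2 N). I'll open gently and rise.

Request:
{"api": "servo_tool", "payload": {"motion": [{"x":0,"y":0.5,"z":0,"yaw":0,"hand":0.66},{"x":0,"y":0.5,"z":0,"yaw":0,"hand":0.72},{"x":0,"y":0.5,"z":0,"yaw":0,"hand":0.8},{"x":0,"y":0.5,"z":0,"yaw":0,"hand":0.88},{"x":0,"y":0.5,"z":0,"yaw":0,"hand":0.88}]}}

```text
time: 38.5
eef_pos: [0.5026, 0.4458, 0.1225]
orientation: [-1.213, 1.203, -1.203]
wrist_force: [0.1, 0.2, -0.0]
gripper_width: 0.0752
```

Request:
{"api": "servo_tool", "payload": {"motion": [{"x":0,"y":-10,"z":0,"yaw":0,"hand":0.88},{"x":0,"y":-30,"z":0,"yaw":0,"hand":0.88},{"x":0,"y":-60,"z":0,"yaw":0,"hand":0.88},{"x":0,"y":-85,"z":0,"yaw":0,"hand":0.88},{"x":0,"y":-100,"z":0,"yaw":0,"hand":0.88}]}}

```text
time: 39.12
eef_pos: [0.5032, 0.4465, 0.2258]
orientation: [-1.209, 1.202, -1.203]
wrist_force: [0.3, -0.3, -0.1]
gripper_width: 0.0752
```

```bash
python3 go.py .4545 -.1925 .16 -9; python3 - <<'E'
from fit import *
for n in('top','scene'):
    im=env.get_image(n); cv2.imwrite(f'pics/f2_{n}.png',im[:,:,::-1])
    for k,p0,z in(('C',(.503,.446,0),.1),('B',(.4545,-.1925,-.16),0),('A',(.438,.0026,-.27),0)):
        r,f=fit(n,im,np.array(p0),0,z); print(n,k,r.round(4),f.round(1))
E
```

```text
[0.5032 0.4465 0.2258] cmd [638.8  64.  -54.1] yaw cmd 9.5 [ 0.3 -0.3 -0.1] 0.07516586356800355 39.125 [-0.65  0.48 -0.24  1.55  0.12  1.13 -2.48]
top C [ 0.5049  0.4544 -0.3134] 23.1
top B [ 0.4552 -0.1932 -0.1837] 8.2
top A [ 0.4386  0.0044 -0.3217] 6.3
scene C [ 0.4977  0.4479 -0.0534] 18.9
scene B [ 0.4534 -0.1968 -0.1662] 12.9
scene A [ 0.4357 -0.0018 -0.2737] 12.5
```

Request:
{"api": "servo_tool", "payload": {"motion": [{"x":55,"y":0,"z":-5,"yaw":1,"hand":0.95},{"x":110,"y":10,"z":-10,"yaw":2,"hand":0.95},{"x":170,"y":20,"z":-15,"yaw":3,"hand":0.95},{"x":230,"y":20,"z":-20,"yaw":4,"hand":0.95},{"x":290,"y":20,"z":-25,"yaw":5,"hand":0.95}]}}

```text
time: 39.85
eef_pos: [0.4791, 0.1533, 0.2018]
orientation: [-1.172, 1.268, -1.268]
wrist_force: [0.8, -0.3, 0.0]
gripper_width: 0.0813
```

Request:
{"api": "servo_tool", "payload": {"motion": [{"x":55,"y":0,"z":0,"yaw":1,"hand":0.95},{"x":110,"y":10,"z":0,"yaw":2,"hand":0.95},{"x":170,"y":20,"z":0,"yaw":3,"hand":0.95},{"x":230,"y":30,"z":0,"yaw":4,"hand":0.95},{"x":280,"y":40,"z":0,"yaw":5,"hand":0.95}]}}

```text
time: 40.48
eef_pos: [0.4567, -0.1259, 0.1618]
orientation: [-1.126, 1.332, -1.332]
wrist_force: [0.4, 0.3, -1.2]
gripper_width: 0.0813
```

```bash
python3 go.py .4545 -.1925 .12 -10
```

```text
[ 0.4567 -0.1259  0.1618] cmd [66.1 41.8  9. ] yaw cmd 0.4 [ 0.4  0.3 -1.2] 0.08131083297585624 40.475 [ 0.12  0.22  0.02  2.09 -0.01  0.83 -1.6 ]
```

Request:
{"api": "servo_tool", "payload": {"motion": [{"x":35,"y":0,"z":5,"yaw":0,"hand":0.95},{"x":66,"y":20,"z":9,"yaw":0,"hand":0.95},{"x":66,"y":42,"z":9,"yaw":0,"hand":0.95},{"x":66,"y":42,"z":9,"yaw":0,"hand":0.95},{"x":66,"y":42,"z":9,"yaw":0,"hand":0.95}]}}

```text
time: 41.1
eef_pos: [0.456, -0.1897, 0.1209]
orientation: [-1.126, 1.33, -1.33]
wrist_force: [0.7, -0.0, 0.9]
gripper_width: 0.0812
```

```bash
python3 go.py .4545 -.1925 .0225 -10;python3 - <<'E'
from fit import *
r,f=fit('scene',env.get_image('scene'),np.array((.4545,-.1965,-.16)),0,0); print(r.round(4),f)
E
```

```text
[ 0.456  -0.1897  0.1209] cmd [ 3.  98.4 -1. ] yaw cmd 0.5 [ 0.7 -0.   0.9] 0.08116380231887284 41.1 [ 0.22  0.31  0.06  2.08 -0.03  0.75 -1.44]
[ 0.4533 -0.1973 -0.1597] 13.006761313789472
```

Request:
{"api": "servo_tool", "payload": {"motion": [{"x":2,"y":25,"z":-1,"yaw":0,"hand":0.95},{"x":2,"y":50,"z":-1,"yaw":0,"hand":0.95},{"x":2,"y":75,"z":-1,"yaw":0,"hand":0.95},{"x":2,"y":92,"z":-1,"yaw":0,"hand":0.95},{"x":2,"y":98,"z":-1,"yaw":0,"hand":0.95}]}}

```text
time: 41.78
eef_pos: [0.4547, -0.1915, 0.0225]
orientation: [-1.126, 1.33, -1.33]
wrist_force: [0.2, -0.9, 0.5]
gripper_width: 0.0814
```

Request:
{"api": "servo_tool", "payload": {"motion": [{"x":0,"y":0,"z":0,"yaw":0,"hand":0.8},{"x":0,"y":0,"z":0,"yaw":0,"hand":0.7},{"x":0,"y":0,"z":0,"yaw":0,"hand":0.6},{"x":0,"y":0,"z":0,"yaw":0,"hand":0.55},{"x":0,"y":0,"z":0,"yaw":0,"hand":0.55}], "force": 30}}

```text
time: 42.4
eef_pos: [0.4552, -0.193, 0.0238]
orientation: [-1.125, 1.329, -1.333]
wrist_force: [-2.1, -3.2, 5.2]
gripper_width: 0.0595
```

Request:
{"api": "servo_tool", "payload": {"motion": [{"x":0,"y":-3,"z":0,"yaw":0,"hand":0.55},{"x":0,"y":-20,"z":0,"yaw":0,"hand":0.55},{"x":0,"y":-50,"z":0,"yaw":0,"hand":0.55},{"x":0,"y":-90,"z":0,"yaw":0,"hand":0.55},{"x":0,"y":-130,"z":0,"yaw":0,"hand":0.55}]}}

```text
time: 43.02
eef_pos: [0.4539, -0.1912, 0.1537]
orientation: [-1.126, 1.331, -1.329]
wrist_force: [1.0, 0.5, -2.3]
gripper_width: 0.0593
```

```bash
python3 go.py .503 .325 .165 0
```

```text
[ 0.4539 -0.1912  0.1537] cmd [-517.2  -11.   -36.7] yaw cmd -9.5 [ 1.   0.5 -2.3] 0.05929051040173608 43.025 [ 0.22  0.26  0.06  2.05 -0.02  0.83 -1.44]
```

Request:
{"api": "servo_tool", "payload": {"motion": [{"x":-45,"y":-15,"z":-3,"yaw":-1,"hand":0.55},{"x":-95,"y":-15,"z":-7,"yaw":-2,"hand":0.55},{"x":-150,"y":-15,"z":-10,"yaw":-3,"hand":0.55},{"x":-205,"y":-15,"z":-14,"yaw":-4,"hand":0.55},{"x":-260,"y":-15,"z":-18,"yaw":-5,"hand":0.55}]}}

```text
time: 43.65
eef_pos: [0.4791, 0.0695, 0.1677]
orientation: [-1.171, 1.267, -1.266]
wrist_force: [1.7, -0.6, -3.1]
gripper_width: 0.0591
```

Request:
{"api": "servo_tool", "payload": {"motion": [{"x":-50,"y":0,"z":0,"yaw":-1,"hand":0.55},{"x":-105,"y":0,"z":0,"yaw":-2,"hand":0.55},{"x":-160,"y":0,"z":0,"yaw":-3,"hand":0.55},{"x":-205,"y":0,"z":0,"yaw":-4,"hand":0.55},{"x":-235,"y":0,"z":0,"yaw":-4.5,"hand":0.55}]}}

```text
time: 44.28
eef_pos: [0.497, 0.3046, 0.1675]
orientation: [-1.211, 1.208, -1.206]
wrist_force: [0.7, -0.6, -3.3]
gripper_width: 0.059
```

```bash
python3 go.py .503 .325 .1234 0
```

```text
[0.497  0.3046 0.1675] cmd [-20.3  44.1   6.1] yaw cmd 0.2 [ 0.7 -0.6 -3.3] 0.0589835794516793 44.275 [-0.5   0.39 -0.2   1.82  0.1   0.93 -2.31]
```

Request:
{"api": "servo_tool", "payload": {"motion": [{"x":-18,"y":0,"z":6,"yaw":0,"hand":0.55},{"x":-18,"y":12,"z":6,"yaw":0,"hand":0.55},{"x":-18,"y":27,"z":6,"yaw":0,"hand":0.55},{"x":-18,"y":40,"z":6,"yaw":0,"hand":0.55},{"x":-18,"y":40,"z":6,"yaw":0,"hand":0.55}]}}

```text
time: 44.9
eef_pos: [0.5035, 0.3179, 0.1258]
orientation: [-1.212, 1.211, -1.211]
wrist_force: [0.3, 0.1, -2.0]
gripper_width: 0.0589
```

Request:
{"api": "servo_tool", "payload": {"motion": [{"x":0,"y":1,"z":0,"yaw":0,"hand":0.55},{"x":0,"y":2,"z":0,"yaw":0,"hand":0.55},{"x":0,"y":3,"z":0,"yaw":0,"hand":0.55},{"x":0,"y":4,"z":0,"yaw":0,"hand":0.55},{"x":0,"y":4.5,"z":0,"yaw":0,"hand":0.55}]}}

```text
time: 45.52
eef_pos: [0.5044, 0.3199, 0.1239]
orientation: [-1.209, 1.209, -1.21]
wrist_force: [-3.9, -2.3, 8.1]
gripper_width: 0.0591
```

Contact at TCP 0.124. I'll release and rise.

Request:
{"api": "servo_tool", "payload": {"motion": [{"x":0,"y":-0.8,"z":0,"yaw":0,"hand":0.66},{"x":0,"y":-0.8,"z":0,"yaw":0,"hand":0.72},{"x":0,"y":-0.8,"z":0,"yaw":0,"hand":0.8},{"x":0,"y":-0.8,"z":0,"yaw":0,"hand":0.88},{"x":0,"y":-0.8,"z":0,"yaw":0,"hand":0.88}]}}

```text
time: 46.15
eef_pos: [0.5044, 0.3198, 0.1239]
orientation: [-1.209, 1.21, -1.21]
wrist_force: [-0.6, 1.0, -0.7]
gripper_width: 0.075
```

Request:
{"api": "servo_tool", "payload": {"motion": [{"x":0,"y":-10,"z":0,"yaw":0,"hand":0.88},{"x":0,"y":-30,"z":0,"yaw":0,"hand":0.88},{"x":0,"y":-60,"z":0,"yaw":0,"hand":0.88},{"x":0,"y":-85,"z":0,"yaw":0,"hand":0.88},{"x":0,"y":-100,"z":0,"yaw":0,"hand":0.88}]}}

```text
time: 46.78
eef_pos: [0.5049, 0.3202, 0.226]
orientation: [-1.206, 1.209, -1.209]
wrist_force: [0.4, -0.1, -0.3]
gripper_width: 0.0748
```

```bash
python3 go.py .438 .0026 .12 -16; python3 - <<'E'
from fit import *
for n in('top','scene'):
    im=env.get_image(n); cv2.imwrite(f'pics/f3_{n}.png',im[:,:,::-1])
    for k,p0,z in(('C',(.503,.446,0),.1),('B',(.5035,.32,0),.1),('A',(.438,.0026,-.27),0)):
        r,f=fit(n,im,np.array(p0),0,z); print(n,k,r.round(4),f.round(1))
E
```

```text
[0.5049 0.3202 0.226 ] cmd [317.7 105.4 -66.9] yaw cmd 16.0 [ 0.4 -0.1 -0.3] 0.07477229252063343 46.775 [-0.51  0.36 -0.21  1.73  0.08  1.06 -2.31]
top C [ 0.5119  0.4623 -0.0726] 6.6
top B [ 0.5073  0.3269 -0.2802] 24.2
top A [ 0.4391  0.0043 -0.3263] 6.5
scene C [ 0.4978  0.4477 -0.0493] 19.3
scene B [ 0.4977  0.3211 -0.0505] 20.4
scene A [ 0.4353 -0.0017 -0.2783] 12.8
```

Request:
{"api": "servo_tool", "payload": {"motion": [{"x":45,"y":0,"z":-5,"yaw":3,"hand":0.95},{"x":100,"y":0,"z":-15,"yaw":6,"hand":0.95},{"x":160,"y":20,"z":-30,"yaw":9,"hand":0.95},{"x":215,"y":40,"z":-45,"yaw":12,"hand":0.95},{"x":265,"y":60,"z":-57,"yaw":14,"hand":0.95}]}}

```text
time: 47.5
eef_pos: [0.4456, 0.0524, 0.1626]
orientation: [-1.084, 1.389, -1.389]
wrist_force: [1.5, -0.0, -0.3]
gripper_width: 0.0813
```

```bash
python3 go.py .438 .0026 .12 -16; python3 - <<'E'
from fit import *
for n in('top','scene'):
    im=env.get_image(n); cv2.imwrite(f'pics/f4_{n}.png',im[:,:,::-1])
    for k,p0,z in(('C',(.503,.446,0),.1),('B',(.5035,.32,0),.1)):
        r,f=fit(n,im,np.array(p0),0,z); print(n,k,r.round(4),f.round(1))
E
```

```text
[0.4456 0.0524 0.1626] cmd [50.1 42.6  4.8] yaw cmd 1.9 [ 1.5 -0.  -0.3] 0.08127893551977936 47.5 [-0.2   0.18 -0.07  2.13  0.02  0.83 -2.09]
top C [0.505  0.456  0.1037] 18.9
top B [0.5058 0.3288 0.0912] 17.2
scene C [ 0.4977  0.4479 -0.0497] 18.7
scene B [ 0.4967  0.3209 -0.0505] 19.8
```

Request:
{"api": "servo_tool", "payload": {"motion": [{"x":25,"y":0,"z":3,"yaw":1,"hand":0.95},{"x":50,"y":20,"z":5,"yaw":2,"hand":0.95},{"x":50,"y":42,"z":5,"yaw":2,"hand":0.95},{"x":50,"y":42,"z":5,"yaw":2,"hand":0.95},{"x":50,"y":42,"z":5,"yaw":2,"hand":0.95}]}}

```text
time: 48.22
eef_pos: [0.4403, 0.0057, 0.1222]
orientation: [-1.064, 1.411, -1.411]
wrist_force: [0.6, 0.8, 0.4]
gripper_width: 0.0814
```

```bash
python3 go.py .438 .0026 .0225 -16;python3 - <<'E'
from fit import *
r,f=fit('scene',env.get_image('scene'),np.array((.436,-.0016,-.27)),0,0); print(r.round(4),f)
E
```

```text
[0.4403 0.0057 0.1222] cmd [ 3.6 99.7 -1.3] yaw cmd 0.0 [0.6 0.8 0.4] 0.08139570952151563 48.225 [-0.13  0.23 -0.03  2.19  0.01  0.72 -2.02]
[ 0.4355 -0.0016 -0.2756] 12.587242173883862
```

Request:
{"api": "servo_tool", "payload": {"motion": [{"x":2.5,"y":25,"z":-1,"yaw":0,"hand":0.95},{"x":2.5,"y":50,"z":-1,"yaw":0,"hand":0.95},{"x":2.5,"y":75,"z":-1,"yaw":0,"hand":0.95},{"x":2.5,"y":92,"z":-1,"yaw":0,"hand":0.95},{"x":2.5,"y":99,"z":-1,"yaw":0,"hand":0.95}]}}

```text
time: 48.9
eef_pos: [0.4386, 0.0033, 0.0227]
orientation: [-1.064, 1.412, -1.412]
wrist_force: [0.8, 0.0, -0.0]
gripper_width: 0.0813
```

Request:
{"api": "servo_tool", "payload": {"motion": [{"x":0,"y":0,"z":0,"yaw":0,"hand":0.8},{"x":0,"y":0,"z":0,"yaw":0,"hand":0.7},{"x":0,"y":0,"z":0,"yaw":0,"hand":0.6},{"x":0,"y":0,"z":0,"yaw":0,"hand":0.55},{"x":0,"y":0,"z":0,"yaw":0,"hand":0.55}], "force": 30}}

```text
time: 49.52
eef_pos: [0.4385, 0.0024, 0.0238]
orientation: [-1.063, 1.412, -1.413]
wrist_force: [-1.9, -2.4, 6.5]
gripper_width: 0.0591
```

Request:
{"api": "servo_tool", "payload": {"motion": [{"x":0,"y":-3,"z":0,"yaw":0,"hand":0.55},{"x":0,"y":-20,"z":0,"yaw":0,"hand":0.55},{"x":0,"y":-55,"z":0,"yaw":0,"hand":0.55},{"x":0,"y":-100,"z":0,"yaw":0,"hand":0.55},{"x":0,"y":-145,"z":0,"yaw":0,"hand":0.55}]}}

```text
time: 50.15
eef_pos: [0.4379, 0.0032, 0.1694]
orientation: [-1.064, 1.412, -1.412]
wrist_force: [1.2, 0.5, -3.9]
gripper_width: 0.0591
```

```bash
python3 go.py .503 .2 .166 0
```

```text
[0.4379 0.0032 0.1694] cmd [-207.1    3.4    8.4] yaw cmd -16.0 [ 1.2  0.5 -3.9] 0.05905300582254757 50.15 [-0.12  0.16 -0.03  2.15  0.01  0.84 -2.01]
```

Request:
{"api": "servo_tool", "payload": {"motion": [{"x":-50,"y":0,"z":2,"yaw":-4,"hand":0.55},{"x":-105,"y":0,"z":4,"yaw":-8,"hand":0.55},{"x":-160,"y":0,"z":6,"yaw":-12,"hand":0.55},{"x":-207,"y":0,"z":8,"yaw":-16,"hand":0.55},{"x":-207,"y":0,"z":8,"yaw":-16,"hand":0.55}]}}

```text
time: 50.78
eef_pos: [0.5031, 0.2048, 0.1681]
orientation: [-1.21, 1.205, -1.202]
wrist_force: [-0.3, -0.4, -4.1]
gripper_width: 0.0594
```

Request:
{"api": "servo_tool", "payload": {"motion": [{"x":0,"y":0,"z":0,"yaw":0,"hand":0.55},{"x":0,"y":15,"z":0,"yaw":0,"hand":0.55},{"x":0,"y":30,"z":0,"yaw":0,"hand":0.55},{"x":0,"y":42,"z":0,"yaw":0,"hand":0.55},{"x":0,"y":42,"z":0,"yaw":0,"hand":0.55}]}}

```text
time: 51.4
eef_pos: [0.5026, 0.1991, 0.1247]
orientation: [-1.21, 1.211, -1.21]
wrist_force: [-0.3, -0.2, -3.0]
gripper_width: 0.0596
```

Request:
{"api": "servo_tool", "payload": {"motion": [{"x":0,"y":0.5,"z":0,"yaw":0,"hand":0.55},{"x":0,"y":1,"z":0,"yaw":0,"hand":0.55},{"x":0,"y":1.5,"z":0,"yaw":0,"hand":0.55},{"x":0,"y":2,"z":0,"yaw":0,"hand":0.55},{"x":0,"y":2.5,"z":0,"yaw":0,"hand":0.55}]}}

```text
time: 52.02
eef_pos: [0.5032, 0.1997, 0.1236]
orientation: [-1.209, 1.209, -1.21]
wrist_force: [-0.8, -0.3, 2.4]
gripper_width: 0.0594
```

Request:
{"api": "servo_tool", "payload": {"motion": [{"x":0,"y":0,"z":0,"yaw":0,"hand":0.66},{"x":0,"y":0,"z":0,"yaw":0,"hand":0.72},{"x":0,"y":0,"z":0,"yaw":0,"hand":0.8},{"x":0,"y":0,"z":0,"yaw":0,"hand":0.88},{"x":0,"y":0,"z":0,"yaw":0,"hand":0.88}]}}

```text
time: 52.65
eef_pos: [0.5032, 0.1997, 0.1235]
orientation: [-1.209, 1.209, -1.21]
wrist_force: [0.2, -0.1, -0.7]
gripper_width: 0.075
```

Request:
{"api": "servo_tool", "payload": {"motion": [{"x":0,"y":-10,"z":0,"yaw":0,"hand":0.88},{"x":0,"y":-30,"z":0,"yaw":0,"hand":0.88},{"x":0,"y":-60,"z":0,"yaw":0,"hand":0.88},{"x":0,"y":-90,"z":0,"yaw":0,"hand":0.88},{"x":0,"y":-110,"z":0,"yaw":0,"hand":0.88}]}}

```text
time: 53.28
eef_pos: [0.5036, 0.1999, 0.2357]
orientation: [-1.207, 1.208, -1.21]
wrist_force: [0.2, -0.6, -0.9]
gripper_width: 0.0752
```

Request:
{"api": "servo_tool", "payload": {"motion": [{"x":50,"y":0,"z":0,"yaw":0,"hand":0.88},{"x":100,"y":0,"z":-10,"yaw":0,"hand":0.88},{"x":160,"y":0,"z":-20,"yaw":0,"hand":0.88},{"x":220,"y":0,"z":-30,"yaw":0,"hand":0.88},{"x":270,"y":0,"z":-30,"yaw":0,"hand":0.88}]}}

```text
time: 53.9
eef_pos: [0.4722, -0.0727, 0.2344]
orientation: [-1.208, 1.21, -1.211]
wrist_force: [1.2, -0.4, -0.0]
gripper_width: 0.0752
```

```bash
python3 - <<'E'
from fit import *
from asc import *
for n in('top','scene'):
    im=env.get_image(n); cv2.imwrite(f'pics/g_{n}.png',im[:,:,::-1])
    for k,y in(('C',.446),('B',.32),('A',.2)):
        r,f=fit(n,im,np.array((.503,y,0)),0,.1); print(n,k,r.round(4),f.round(1))
    d=np.abs(im.astype(int)-cv2.imread(f'pics/{n}0.png')[:,:,::-1]).mean(2)
    for k,P in(('crock',(.321,.415,.06)),('bowls',(.741,.038,.05)),('sponge',(.304,-.285,.02))):
        u=proj(n,P)[0].astype(int); print(k,'diff',d[u[1]-15:u[1]+15,u[0]-15:u[0]+15].mean().round(1))
# tags on riser, top view
for y in(.446,.32,.2):
    u=proj('top',[.575,y,.15])[0].astype(int); asc('pics/g_top.png',u[0]-7,u[1]-7,15,14)
u=proj('scene',[.48,-.42,.05])[0].astype(int); a=cv2.imread('pics/last_scene.png').astype(int);b=cv2.imread('pics/g_scene.png').astype(int)
print('pliers change',np.abs(a-b)[u[1]-10:u[1]+15,u[0]-15:u[0]+15].mean())
s=env.state();print(s['time'],s['eef_pos'])
E
```

```text
top C [0.5048 0.4559 0.1022] 18.8
top B [ 0.5074  0.331  -0.3507] 17.0
top A [0.5058 0.2076 0.0725] 14.8
crock diff 3.0
bowls diff 4.8
sponge diff 4.1
scene C [ 0.4977  0.4475 -0.0444] 18.8
scene B [ 0.4988  0.3207 -0.0502] 19.9
scene A [ 0.4968  0.1999 -0.0426] 18.8
crock diff 3.5
bowls diff 2.3
sponge diff 2.3
pics/g_top.png 98 195
152 152 151 153 152 151 152 152 151 152 152 151 152 151 151
153 152 152 151 151 150 152 153 150 151 151 149 148 148 148
150 149 149 150 149 148 151 149 148 147 148 148 146 146 147
151 152 152 151 146 132 132 132 130 134 143 149 152 151 150
155 155 157 150 131  86  71  69  72  88 117 145 155 156 155
158 157 156 149 123  74  44  41  41  46  83 134 155 160 159
154 153 154 151 139 113  83  70  66  58  75 127 156 160 159
149 149 150 152 149 141 116  86  78  78  82 127 152 157 158
149 150 149 151 150 142 113  79  66  63  81 126 147 149 148
151 152 151 150 149 139 108  73  56  49  84 134 149 147 147
147 149 149 148 148 136 101  72  47  39  88 137 149 149 149
141 143 144 144 144 131 103  73  43  38  87 137 149 146 146
134 134 136 135 133 122 102  74  45  40  83 
[... 1177 characters left out ...]
 155 151 154 154 152 151
149 152 152 149 144 135 130 129 131 130 135 142 149 152 148
150 152 151 149 131  92  65  61  60  62  85 124 147 151 150
156 156 157 156 141 103  62  45  42  50  80 126 153 154 156
155 156 157 156 152 137 107  79  75  83 105 137 149 148 148
150 148 148 149 149 145 125  90  82  91 111 141 148 148 147
150 149 149 150 152 144 126  87  77  84 118 148 154 155 152
156 156 156 158 158 150 127  88  71  85 133 158 158 158 156
155 157 157 156 157 151 126  85  68  91 143 156 154 155 151
153 154 153 155 152 146 126  88  65  91 144 156 155 153 150
148 146 146 143 142 140 125  97  68  88 137 147 148 146 148
pliers change 1.8644444444444443
54.0 [ 0.47235415 -0.07645468  0.23430295]
```

```bash
python3 -c "
from rig import env
print(env.job_done(), env.state()['time'])"
```

```text
the job is handed in; nothing more can be done
the job is handed in; nothing more can be done
```

I handed the job in at about 54 s of the 210 s. All three cups in the scene have their tags shut and stand on the riser, and the pliers lie flat on the kiln post. No verdict is reported, so this rests on my own last checks.

- **Tags:** I pressed each one with the pliers only. In the top-view pixels every tag changed from a V to one narrow line, and all three still looked that way on the riser. The model fits could barely tell open from shut, so the line shape is the real evidence. The cups slid 4–7 mm during the presses.
- **Cups:** Each was set down on contact with the board and then released. By the gripper position at release they are within about 2 mm of the board's middle line, at about y = 0.446, 0.320 and 0.200 m. The scene camera agrees to within about 7 mm. The top-view fits differ by up to about 11 mm, but were poor over the board. Both are well inside the limits.
- **Pliers:** They were released after contact with the post. The scene view showed no change there afterwards.
- **Bystanders:** The crock, bowls and sponge showed no visible change from the start pictures.

**Disagreements:**
- The fingertips seemed to sit roughly 25 mm higher than the tool-frame description says. The first pliers grasp missed because of this, and I worked from measured heights after that.
- Just after cup C was pressed, the scene view still looked open. The top view showed it was shut.

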